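# Snap two bench tools into their sprung clip rails

## Task

Put the two loose silver tools away: press each sideways into the pair of spring clips made for its barrel (the thick one into the wide clips, the thin one into the narrow clips) until both of its ends have snapped fully home, its two square end blocks straddling the rail, nose either way. The rails float on soft springs, so feel for each snap, press one end at a time and never ram a rail down onto its stop. Leave the multimeter and the spool of solder where they are.

Things in the scene. Friction and masses are not known exactly. Their poses are not given: they have to be found in the camera images.
- pump_mid (a point): Middle of the thick tool, a desoldering pump: a plain round aluminium barrel 26 mm in diameter, free over 118 mm, between two square black end blocks (40 x 40 mm, 16 mm long, from 59 to 75 mm either side of the middle), with thinner ends beyond (196 mm overall). The point is on the barrel's axis, 20 mm above the bench when lying there; x runs along the tool. 0.11 to 0.21 kg.
- probe_mid (a point): Middle of the thin tool, a test probe: a plain round aluminium barrel 18 mm in diameter, free over 118 mm, between two square black end blocks (34 x 34 mm, 16 mm long, from 59 to 75 mm either side of the middle), with thinner ends beyond (196 mm overall). The point is on the barrel's axis, 17 mm above the bench when lying there; x runs along the tool. 0.07 to 0.13 kg.
- wide_home (a point): Point on the floating wide clip rail where the middle of the thick tool (pump) lies when fully home. y: along the rail and the seated tool; z: straight out of the clip mouths, 30 degrees off vertical, leaning towards the robot side; x: up the slope. Two spring clips, each 16 mm wide, at y = -38 and +38 mm, each two steel jaws. The rail bar (22 mm wide, 100 mm long) has its top 30 mm below this point.
- narrow_home (a point): Point on the floating narrow clip rail where the middle of the thin tool (probe) lies when fully home. y: along the rail and the seated tool; z: straight out of the clip mouths, 30 degrees off vertical, leaning towards the robot side; x: up the slope. Two spring clips, each 16 mm wide, at y = -38 and +38 mm, each two steel jaws. The rail bar (22 mm wide, 100 mm long) has its top 30 mm below this point.
- wide_stand: Grey wedge fixed to the bench, 125 x 110 mm, origin under its centre; carries the wide rail, whose clips fit a 26 mm barrel. Rounded lip tops lie 11 mm above the home point (along its z). A barrel laid in the mouths rests on the lips, axis 16 mm above home, and stays there; past half of that it jumps home. A clip takes about 6 to 15 N, pressed right above it; both at once twice that.
- narrow_stand: Grey wedge fixed to the bench, 125 x 110 mm, origin under its centre; carries the narrow rail, whose clips fit a 18 mm barrel. Rounded lip tops lie 10 mm above the home point (along its z). A barrel laid in the mouths rests on the lips, axis 14 mm above home, and stays there; past half of that it jumps home. A clip takes about 6 to 15 N, pressed right above it; both at once twice that.
- wide_rail (a joint): How far the wide rail has sunk along its home point's -z, in m. It floats on soft springs: 0 at rest, starts to sink at about 4 N, then 1 mm per newton, hard stop at 0.020, springs back when let go; past 0.017 counts as rammed on its stop. When an end snaps in, the rail jumps back up and the pressing force drops by several newtons.
- narrow_rail (a joint): How far the narrow rail has sunk along its home point's -z, in m. It floats on soft springs: 0 at rest, starts to sink at about 4 N, then 1 mm per newton, hard stop at 0.020, springs back when let go; past 0.017 counts as rammed on its stop. When an end snaps in, the rail jumps back up and the pressing force drops by several newtons.
- multimeter_mid (a point): Centre of a black hand multimeter lying on the bench, 85 x 170 x 46 mm (x, y, z), centre 18 mm up; a bystander.
- spool_mid (a point): Centre of a grey solder spool standing on its flange, 64 mm in diameter, 50 mm high, centre 25 mm up; a bystander.

How it is judged:
By the outcome, as a careful person would: the job done as asked, in the order asked, and still so for the second after the job is handed in, with the robot touching nothing.
It also fails if it takes over 72 s, if anything falls off the work surface, if the arm or the gripper's body presses on something with over 40 N, if the wrist force passes 120 N, or if a joint passes its speed limit or range.

## Robot

A 6-joint arm with a two-finger parallel gripper is mounted at the origin on the work surface. World frame = base frame: x ahead of the robot, y to its left, z up, the work surface at z = 0. Lengths are in mm, angles in rad, forces in N, time in s.
With the tool pointing down it reaches from about 350 to 975 mm from the base axis. Payload 4.9 kg.
Tool frame: the origin (TCP) lies on the centre line of the jaws, within the pads' length; the fingertips stand 11 mm ahead of it and the grasp point (between the pads) lies 8 mm behind it; z points along the fingers, y is the direction in which the jaws open and shut (so a half turn about z gives the same grasp; the last joint's range is limited). The gripper opens to 85 mm and grips with 20 to 120 N. Pads are 22 mm wide; open, the fingers measure 114 mm over their backs; the gripper's body (76 mm by 85 mm) begins 54 mm behind the grasp point. The pads swing forward as they close: fully open they stand 13 mm farther back than shut.
Start: joints at [1.159, 0.053, 1.613, -0, 1.476, -0.119], TCP at [180.386, 598.383, 242.304] pointing down, gripper open.
Joint ranges: [-3.01, 3.01], [-1.01, 2.22], [0.06, 2.58], [-1.02, 4.17], [0.09, 2.62], [-3.14, 3.14]. Speed limits (rad/s): [2.57, 2.57, 3.14, 3.14, 3.14, 3.14].

## Interface

Orientations are given as a unit quaternion [w, x, y, z].
In Python, from plant import get_state, capture, manip gives the robot as it stands.
- The arm moves only by the tool carry_out, never from a script. Its arguments are lists of equal length, an entry for each row: "hand": the opening, from -1 (shut) to 1 (fully open), so that 0 is half open; "travel": the shift along the tool's x, y, z in mm, a list of three; "yaw": the turn about the tool's z in degrees. In form: {"hand": [hand, ...], "travel": [[tx, ty, tz], ...], "yaw": [yaw, ...]}. A call has 1 to 5 rows; each row is the pose to reach, as a shift and turn from the pose commanded when the call began, along the tool's axes at that moment; what a row does not reach only later rows make up. A row lasts 1/8 s, in which the tool goes at most 62.5 mm and 10.7 degrees, less where a joint would pass 70% of its speed; a pose out of reach is approached as far as the arm can. A call with a gripper value outside its range is refused whole. The fingers move at their own pace and stop on an object; "grip_force" is the grip in N (left out, the last holds). Time passes only in rows, so rows that repeat a pose let the fingers close. It gives the time, the measured TCP pose, the force and the opening at its end, in the units of the state.
- get_state(): the state, without advancing time (a new reading comes with each control period).
- capture(name): name is "side" or "top"; returns a dict with "pixels" (420x560x3 uint8, blue, green, red), "intrinsics" (3x3 intrinsics, pixels), "R" (3x3) and "t" (3): a world point X has camera coordinates R X + t. Camera axes: x right, y down, z forward; pixel columns grow to the right and rows downward; lengths in mm; the calibration is good to about 2 mm. A picture is of the moment at which its call begins. There is no depth.
- manip.sign_off(): hands the job in, once; it reports no verdict.
The state is a dict: "clock": time; "joint_pos": joint angles; "dq": joint speeds; "tau": joint torques, N m; "position": TCP position; "tool_rot": TCP orientation; "ft_force": force on the tool from outside, world axes, zero at the start; "wrist_torque": the same for the moment, N m; "width": finger opening in mm.
Only numpy, scipy, OpenCV 4.12 (cv2) and the standard library are available. Lean on these libraries where they do the work, as an engineer would, in place of code of your own. Each camera call takes 0.05 s, during which the arm holds its last target.

## Working session

There is one attempt and no reset: what is moved stays moved. The work goes in short steps, Python scripts to look and compute and a tool call to move; the robot and the scene stay as the last step left them, time stands still between calls to the robot, and variables do not carry over. Pictures are saved under pics/ and viewed, and the job is handed in when it is done.

Besides the shell and the picture viewer there is one more tool, called as name(argument=value, ...), one argument or row to a line, values as JSON. carry_out: Moves the arm, as the interface text tells. Its arguments: {"type":"object","properties":{"hand":{"type":"array","items":{"type":"number"}},"travel":{"type":"array","items":{"type":"array","items":{"type":"number"}}},"yaw":{"type":"array","items":{"type":"number"}},"grip_force":{"type":"number"}},"required":["hand","travel","yaw"]}

```bash
ls; mkdir -p pics
python3 - <<'E'
from plant import get_state,capture
import cv2,json
s=get_state();print(s)
for n in("side","top"):
    c=capture(n);cv2.imwrite(f"pics/{n}0.png",c["pixels"]);print(n,c["intrinsics"],c["R"],c["t"])
E
```

```text
pics
{'clock': 0.0, 'joint_pos': array([ 1.15899718e+00,  5.33636642e-02,  1.61430436e+00,  8.92597477e-07,
        1.47596976e+00, -1.18966114e-01]), 'dq': array([ 8.69600540e-04, -2.45150366e-05, -1.72791696e-04, -1.74474062e-04,
        5.26265095e-04,  4.07951332e-04]), 'tau': array([ 3.28719514e-03, -3.93671072e+01, -3.70189655e+01,  1.37516322e-04,
        6.72414477e-03, -1.68649755e-06]), 'position': array([180.15464679, 597.84919195, 241.05257493]), 'tool_rot': array([-2.68625046e-04,  1.45893901e-01,  9.89299714e-01, -9.86648948e-04]), 'ft_force': array([ 0.03689228, -0.24376458,  0.41138733]), 'wrist_torque': array([ 0.00611549,  0.02017857, -0.03768066]), 'width': 85.19779005521826}
side [[536.7997787    0.         274.10411043]
 [  0.         536.7997787  209.46684405]
 [  0.           0.           1.        ]] [[ 0.79682595 -0.6040862  -0.01217658]
 [-0.32724954 -0.4145454  -0.84915243]
 [ 0.50791352  0.68061147 -0.52800747]] [-434.09778985  247.31397217  731.52502388]
top [[380.46439618   0.         277.35243897]
 [  0.         380.46439618 208.36150297]
 [  0.           0.           1.        ]] [[ 0.02311797 -0.99946792 -0.02300943]
 [-0.99202607 -0.02008141 -0.12442275]
 [ 0.12389449  0.02570236 -0.99196247]] [-13.82365836 561.78948837 736.41826008]
```

View pics/side0.png

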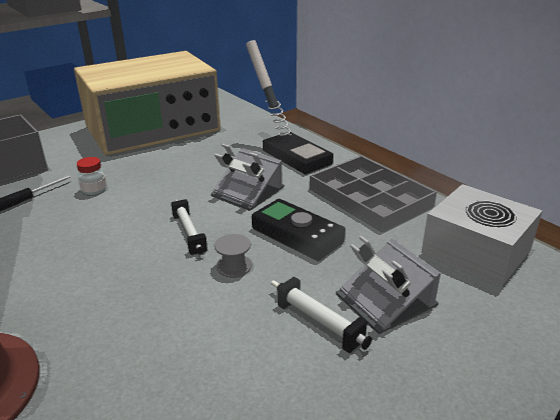

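View pics/top0.png

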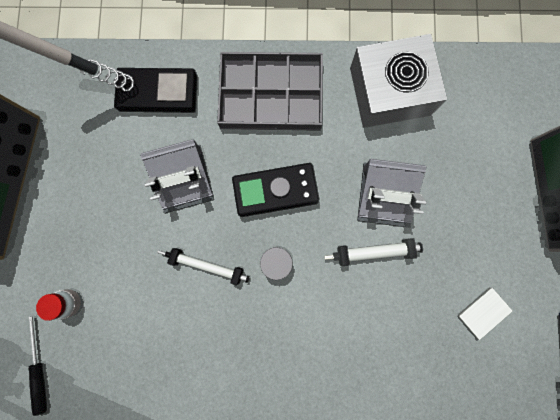

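```bash
cat > h.py <<'E'
import numpy as np,cv2
from plant import get_state,capture,manip
from scipy.spatial.transform import Rotation as Rot
from scipy.optimize import least_squares
def proj(c,X):
    X=np.atleast_2d(X);p=(c["R"]@X.T).T+c["t"];q=(c["intrinsics"]@p.T).T;return q[:,:2]/q[:,2:]
def ray(c,u,v,z):
    d=np.linalg.inv(c["intrinsics"])@[u,v,1];d=c["R"].T@d;o=-c["R"].T@c["t"];return o+d*(z-o[2])/d[2]
def crop(c,x0,y0,w,h,k,fn,pts=None):
    im=cv2.resize(c["pixels"][y0:y0+h,x0:x0+w],None,fx=k,fy=k,interpolation=cv2.INTER_CUBIC)
    for i in range(0,w,10):
        if (x0+i)%20==0: cv2.putText(im,str(x0+i),(i*k,8),0,.3,(0,0,255),1);cv2.line(im,(i*k,10),(i*k,16),(0,0,255),1)
    for j in range(0,h,10):
        if (y0+j)%20==0: cv2.putText(im,str(y0+j),(0,j*k+3),0,.3,(0,0,255),1)
    if pts is not None:
        for p in pts: cv2.circle(im,(int((p[0]-x0+.5)*k),int((p[1]-y0+.5)*k)),2,(0,255,0),-1)
    cv2.imwrite(fn,im)
E
python3 - <<'E'
from h import *
c=capture("top")
crop(c,320,140,120,140,4,"pics/t_w.png")
crop(c,130,130,140,160,4,"pics/t_n.png")
c=capture("side")
crop(c,260,220,190,140,4,"pics/s_w.png")
crop(c,160,130,140,140,4,"pics/s_n.png")
E
```

```text
(no output)
```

View pics/t_w.png

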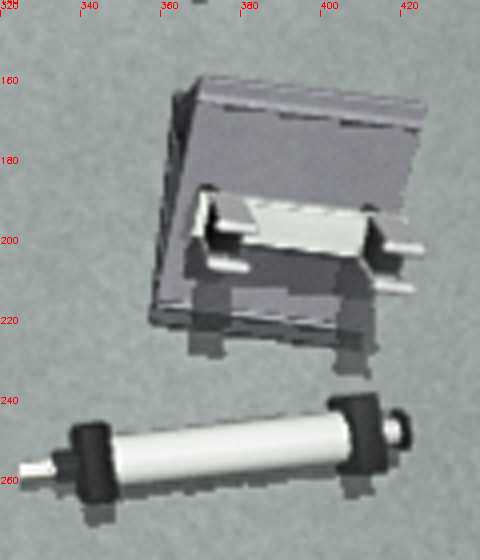

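View pics/t_n.png

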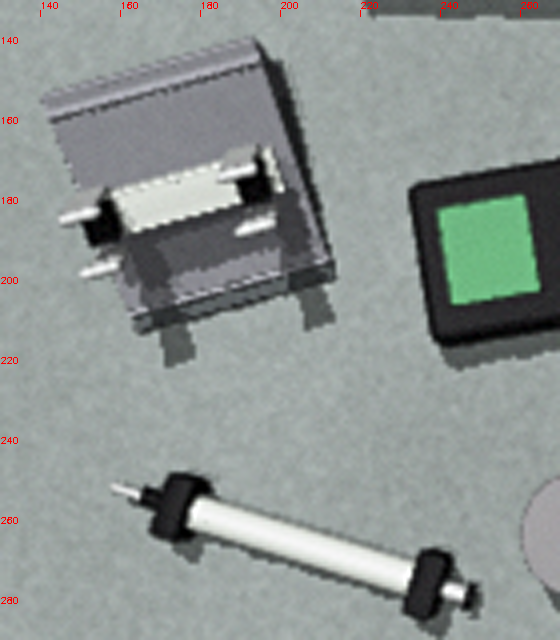

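View pics/s_w.png

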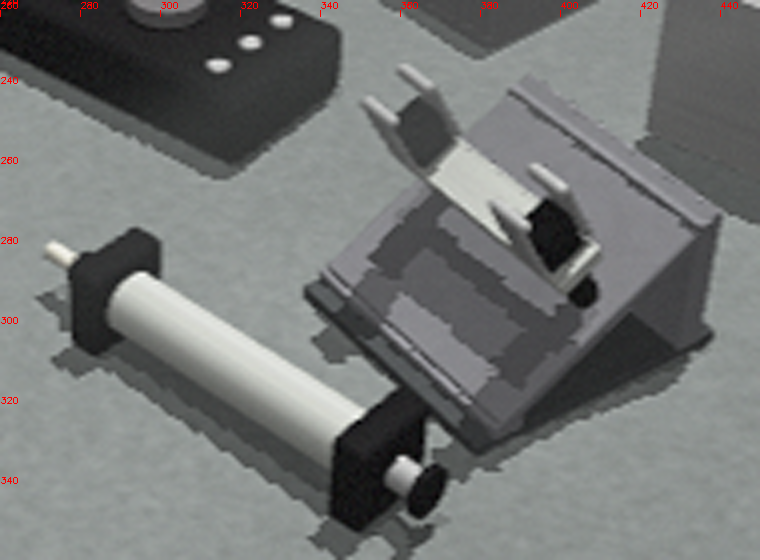

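View pics/s_n.png

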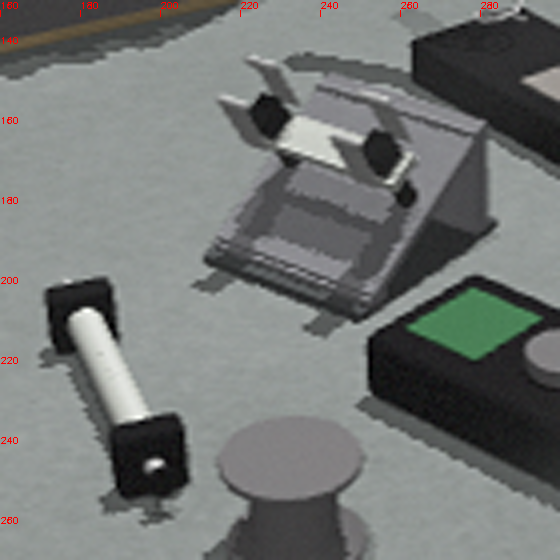

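Run:
```python
from h import *
c=capture("side")
crop(c,340,230,80,70,10,"pics/s_w2.png")
crop(c,205,138,70,60,10,"pics/s_n2.png")
c=capture("top")
crop(c,362,180,70,40,10,"pics/t_w2.png")
crop(c,140,160,70,45,10,"pics/t_n2.png")
```

```text
(no output)
```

View pics/s_w2.png

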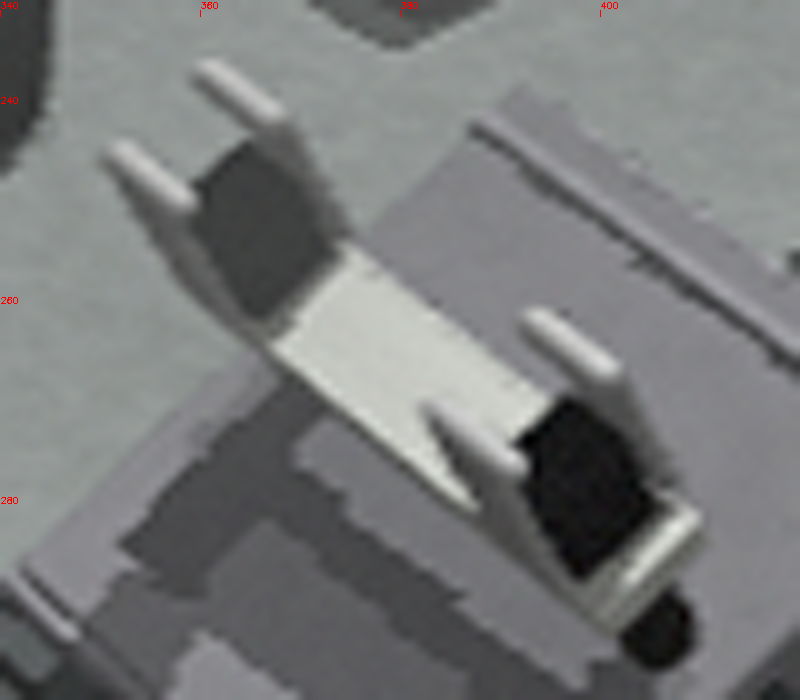

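View pics/s_n2.png

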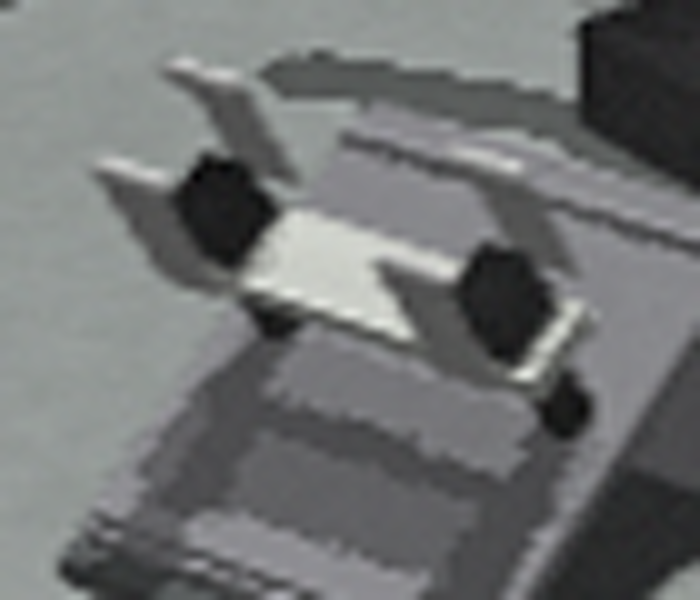

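View pics/t_w2.png

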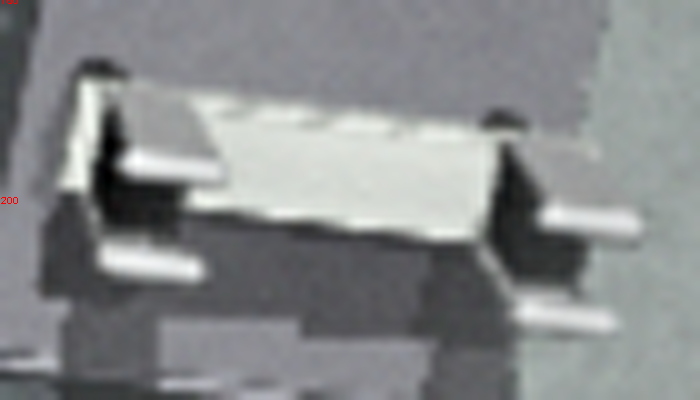

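View pics/t_n2.png

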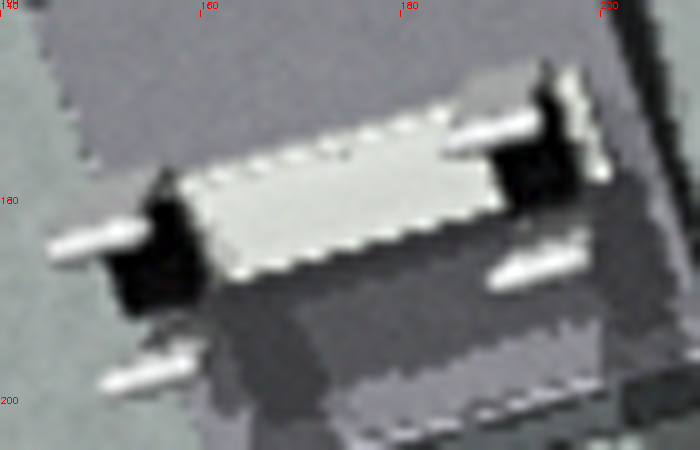

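```bash
cat > fit.py <<'E'
from h import *
ct=capture("top");cs=capture("side")
def P(x0,y0,k,L): return [(x0+a/k-.45*(k==10)-.37*(k==4),y0+b/k-.45*(k==10)-.37*(k==4)) for a,b in L]
S30,C30=.5,np.sqrt(3)/2
def frame(yaw):
    c,s=np.cos(yaw),np.sin(yaw);f=np.array([c,s,0]);zz=np.array([0,0,1.])
    X=f*C30+zz*S30; Z=-f*S30+zz*C30; Y=np.array([-s,c,0]);return np.c_[X,Y,Z]
def lips(xl,zl,dy=38): return [(s*xl,y,zl) for y0 in(1,-1) for s in(1,-1) for y in((46,30) if y0>0 else (-30,-46))]
W=dict(t=P(362,180,10,[(125,160),(220,170),(103,258),(202,270),(542,215),(638,225),(517,312),(615,324)]),
 s=P(340,230,10,[(205,68),(280,115),(115,150),(190,200),(535,318),(615,368),(430,410),(520,465)]),r=P(340,230,10,[(697,512)]),zl=10)
N=dict(t=P(140,160,10,[(50,248),(148,228),(103,385),(197,362),(450,145),(538,122),(492,282),(585,255)]),
 s=P(205,138,10,[(168,67),(240,83),(98,165),(165,185),(455,152),(520,168),(380,265),(460,285)]),r=P(205,138,10,[(590,305)]),zl=9)
out={}
for n,D,g in(("wide",W,(560,-180,100)),("narrow",N,(590,190,100))):
    def pts(p): return (frame(p[3])@np.array(lips(p[4],D["zl"])+[(11,-50,-30)]).T).T+p[:3]
    def res(p):
        X=pts(p);return np.r_[(proj(ct,X[:8])-D["t"]).ravel(),(proj(cs,X[:8])-D["s"]).ravel(),(proj(cs,X[8:])-D["r"]).ravel()]
    r=least_squares(res,[*g,0,12],loss="soft_l1")
    print(n,r.x.round(2),np.rad2deg(r.x[3]).round(2),np.sqrt(np.mean(res(r.x)**2)));print(res(r.x).reshape(-1,2).round(1).tolist())
    out[n]=r.x
# tools: axis pts top/side
T=dict(pump=dict(z=20,t=P(320,140,4,[(115,461),(347,438)]),s=P(260,220,4,[(130,301),(348,432)]),g=(470,-170)),
 probe=dict(z=17,t=P(130,130,4,[(197,511),(412,572)]),s=P(160,130,4,[(87,319),(133,418)]),g=(430,150)))
for n,D in T.items():
    for c,k in((ct,"t"),(cs,"s")):
        a=[ray(c,*p,D["z"]) for p in D[k]];m=(a[0]+a[1])/2;d=a[0]-a[1]
        print(n,k,m.round(1),np.linalg.norm(d).round(1),"angle of axis",np.rad2deg(np.arctan2(d[1],d[0])).round(2))
print("cam",-ct["R"].T@ct["t"],-cs["R"].T@cs["t"])
E
python3 fit.py
```

```text
wide [ 5.7157e+02 -2.2649e+02  9.3160e+01 -1.1000e-01  9.9100e+00] -6.14 0.4767129390645703
[[0.5, 0.1], [-0.3, 0.2], [0.5, 0.2], [-0.7, 0.1], [0.4, -0.2], [-0.4, -0.1], [0.3, 0.0], [-0.8, -0.1], [0.4, -0.3], [-0.5, -0.0], [0.4, -0.0], [-0.7, 0.1], [0.1, -0.4], [-0.4, 0.3], [1.0, -0.4], [-0.7, -0.1], [1.2, 0.8]]
narrow [5.9850e+02 1.9766e+02 9.2690e+01 2.9000e-01 1.4050e+01] 16.55 0.4936746061315399
[[0.7, 0.1], [-0.8, -0.1], [0.9, 0.0], [-0.3, 0.1], [0.1, -0.3], [-0.4, -0.2], [0.8, -0.2], [-0.3, 0.3], [0.8, -0.2], [-0.6, 0.1], [0.7, 0.1], [-0.3, 0.1], [0.1, 0.3], [-0.2, 0.7], [0.4, -0.5], [-1.4, -0.4], [-0.3, -0.3]]
pump t [ 478.9 -205.9   20. ] 117.7 angle of axis 96.95
pump s [ 479.5 -199.6   20. ] 108.4 angle of axis 99.46
probe t [444.5 142.8  17. ] 115.4 angle of axis 75.84
probe s [446.5 153.2  17. ] 96.0 angle of axis 74.17
cam [466.39122997 -21.46246351 800.08059583] [  55.28231988 -657.59393429  590.97211037]
```

```bash
sed -i 's/,zl=10)/,zl=8)/; s/,zl=9)/,zl=9)/' fit.py; python3 fit.py | grep -E "wide|narrow"
cat > ov.py <<'E'
from h import *
import sys
def tool(n,x,y,a,c,im,x0,y0,k):
    z,hb,r=(20,20,13) if n=="pump" else (17,17,9)
    t=np.deg2rad(a);d=np.array([np.cos(t),np.sin(t),0]);e=np.array([-d[1],d[0],0]);u=np.array([0,0,1.]);m=np.array([x,y,z])
    def line(A,B,col):
        p=proj(c,np.array([A,B]));p=((p-[x0,y0]+.5)*k).astype(int);cv2.line(im,tuple(map(int,p[0])),tuple(map(int,p[1])),col,1)
    for s in(1,-1):
        for f in(59,75):
            q=[m+d*s*f+e*i*hb+u*j*hb for i,j in((1,1),(1,-1),(-1,-1),(-1,1))]
            for i in range(4): line(q[i],q[(i+1)%4],(0,255,0) if f==59 else (0,0,255))
    cam=-c["R"].T@c["t"];v=np.cross(d,cam-m);v/=np.linalg.norm(v)
    for s in(1,-1): line(m+d*59+v*s*r,m-d*59+v*s*r,(255,0,0))
P={"pump":(float(sys.argv[1]),float(sys.argv[2]),float(sys.argv[3])),"probe":tuple(map(float,sys.argv[4:7]))}
o=[]
for cn,n,(x0,y0,w,h) in(("top","pump",(320,225,110,60)),("side","pump",(265,265,120,95)),("top","probe",(150,240,110,60)),("side","probe",(160,190,60,85))):
    c=capture(cn);k=5 if w<100 else 4 if h>80 else 4
    im=cv2.resize(c["pixels"][y0:y0+h,x0:x0+w],None,fx=k,fy=k,interpolation=cv2.INTER_CUBIC)
    im=cv2.convertScaleAbs(im,alpha=1,beta=40)
    tool(n,*P[n],c,im,x0,y0,k);o.append(im)
H=max(o[0].shape[0]+o[2].shape[0],1)
def pad(a,h,w): return cv2.copyMakeBorder(a,0,h-a.shape[0],0,w-a.shape[1],cv2.BORDER_CONSTANT)
h2=max(o[1].shape[0],o[3].shape[0])
row1=np.hstack([o[0][:, :440],o[2][:, :440]]);row2=np.hstack([pad(o[1],h2,480),pad(o[3],h2,400)])
W=max(row1.shape[1],row2.shape[1]);I=np.vstack([pad(row1,row1.shape[0],W),pad(row2,h2,W)])
I=cv2.resize(I,None,fx=min(1,800/I.shape[1],600/I.shape[0]),fy=min(1,800/I.shape[1],600/I.shape[0]),interpolation=cv2.INTER_AREA)
cv2.imwrite(sys.argv[7],I)
E
python3 ov.py 479 -204 97 445 147 75.5 pics/ov1.png
```

```text
wide [ 5.7058e+02 -2.2643e+02  9.4810e+01 -1.1000e-01  9.9100e+00] -6.21 0.4302249525651
narrow [5.9850e+02 1.9766e+02 9.2690e+01 2.9000e-01 1.4050e+01] 16.55 0.4936746061315399
```

View pics/ov1.png

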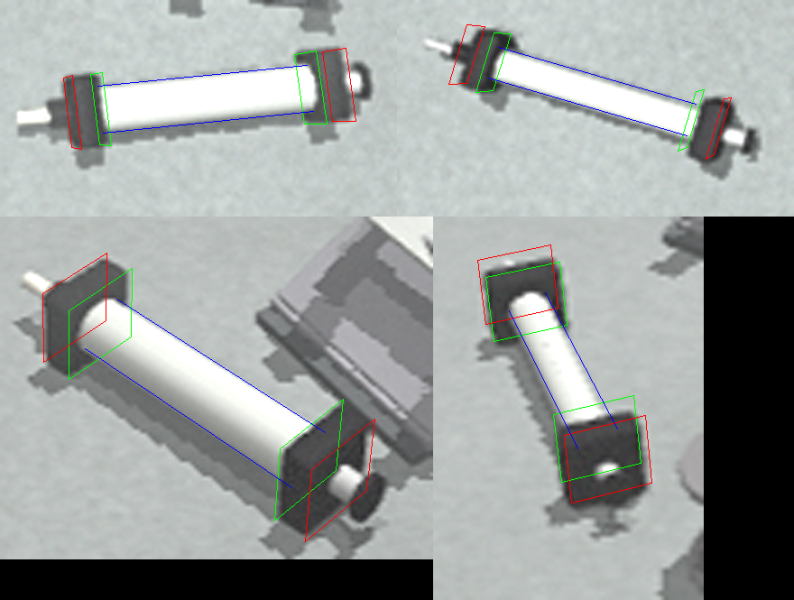

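```bash
python3 ov.py 479 -202.5 96.5 443.5 142 75.5 pics/ov2.png
```

```text
(no output)
```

View pics/ov2.png

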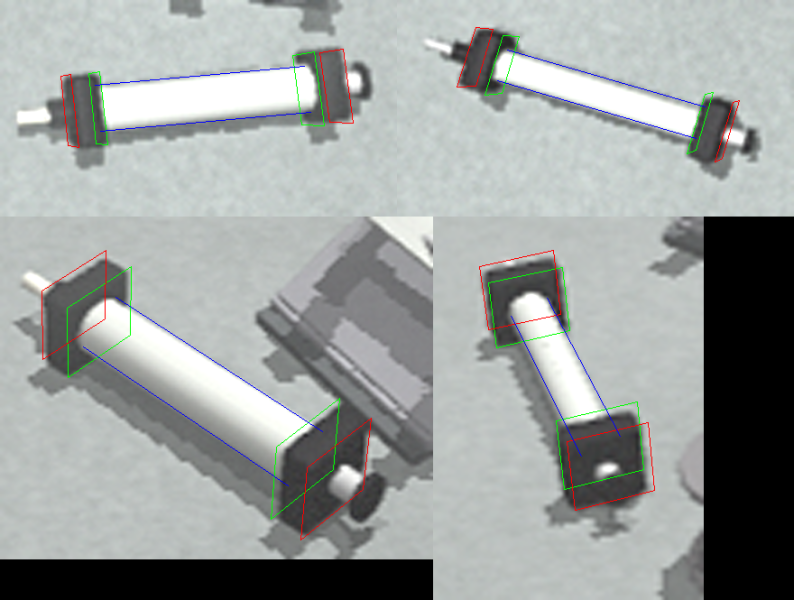

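```bash
cat > plan.py <<'E'
# usage: plan.py x y z theta hand nrows [extra hold rows] ; theta = world angle of tool x (deg)
import sys,json,os
import numpy as np
from plant import get_state
f="cmd.json"
c=json.load(open(f)) if os.path.exists(f) else dict(p=[180.386,598.383,242.304],th=163.2)
s=get_state();q=s["tool_rot"];th=np.rad2deg(2*np.arctan2(q[2],q[1]))%360
print("meas",s["position"].round(1),round(th,1),"cmd",np.round(c["p"],1),c["th"],"F",s["ft_force"].round(1),"w",round(s["width"],1),"t",round(s["clock"],2))
if len(sys.argv)>1:
    x,y,z,t,h,n=map(float,sys.argv[1:7]);hold=int(sys.argv[7]) if len(sys.argv)>7 else 0
    a=np.deg2rad(c["th"]);ex=np.array([np.cos(a),np.sin(a),0]);ey=np.array([np.sin(a),-np.cos(a),0]);ez=np.array([0,0,-1.])
    d=np.array([x,y,z])-c["p"];B=np.array([ex,ey,ez]);tr=B@d;yw=(c["th"]-t+180)%360-180
    tr=np.round(tr*2)/2;yw=np.round(yw*2)/2
    print("dist",np.linalg.norm(tr).round(1),"mm/row",(np.linalg.norm(tr)/n).round(1),"deg/row",yw/n)
    n=int(n);R=[np.round(tr*i/n*2)/2 for i in range(1,n+1)]+[tr]*hold;Y=[round(yw*i/n*2)/2 for i in range(1,n+1)]+[float(yw)]*hold
    print(json.dumps(dict(hand=[h]*len(R),travel=[r.tolist() for r in R],yaw=Y)))
    json.dump(dict(p=(np.array(c["p"])+B.T@tr).tolist(),th=float(c["th"]-yw)),open(f,"w"))
E
python3 plan.py 300 370 242 130 0.7 5; python3 plan.py 430 100 242 100 0.7 5;python3 plan.py 478.5 -204 120 97 0.7 5
```

```text
meas [180.4 598.4 242.3] 163.2 cmd [180.4 598.4 242.3] 163.2 F [ 0.8  0.2 -0.3] w 85.5 t 0.9
dist 257.8 mm/row 51.6 deg/row 6.6
{"hand": [0.7, 0.7, 0.7, 0.7, 0.7], "travel": [[-36.0, -37.0, 0.0], [-72.0, -73.5, 0.0], [-108.5, -110.5, 0.5], [-144.5, -147.0, 0.5], [-180.5, -184.0, 0.5]], "yaw": [6.5, 13.0, 20.0, 26.5, 33.0]}
meas [180.4 598.4 242.3] 163.2 cmd [300.  370.1 241.8] 130.2 F [ 0.8  0.2 -0.3] w 85.5 t 0.9
dist 299.5 mm/row 59.9 deg/row 6.0
{"hand": [0.7, 0.7, 0.7, 0.7, 0.7], "travel": [[-58.0, -15.0, -0.0], [-116.0, -30.0, -0.0], [-174.0, -45.0, -0.0], [-232.0, -60.0, -0.0], [-290.0, -75.0, -0.0]], "yaw": [6.0, 12.0, 18.0, 24.0, 30.0]}
meas [180.4 598.4 242.3] 163.2 cmd [429.9 100.2 241.8] 100.19999999999999 F [ 0.8  0.2 -0.3] w 85.5 t 0.9
dist 331.3 mm/row 66.3 deg/row 0.6
{"hand": [0.7, 0.7, 0.7, 0.7, 0.7], "travel": [[-61.5, -1.0, 24.5], [-123.0, -2.5, 49.0], [-185.0, -3.5, 73.0], [-246.5, -5.0, 97.5], [-308.0, -6.0, 122.0]], "yaw": [0.5, 1.0, 2.0, 2.5, 3.0]}
```

carry_out(
  hand=[0.7,0.7,0.7,0.7,0.7],
  travel=[
    [-36,-37,0],
    [-72,-73.5,0],
    [-108.5,-110.5,0.5],
    [-144.5,-147,0.5],
    [-180.5,-184,0.5],
  ],
  yaw=[6.5,13,20,26.5,33],
)

```text
clock: 1.52
position: [300.6, 368.7, 242.0]
tool_rot: [0.0, 0.422, 0.906, 0.0]
ft_force: [0.4, -0.6, -0.2]
width: 72.0
```

carry_out(
  hand=[0.7,0.7,0.7,0.7,0.7],
  travel=[
    [-58,-15,0],
    [-116,-30,0],
    [-174,-45,0],
    [-232,-60,0],
    [-290,-75,0],
  ],
  yaw=[6,12,18,24,30],
)

```text
clock: 2.15
position: [430.7, 98.4, 242.3]
tool_rot: [0.001, 0.643, 0.766, 0.001]
ft_force: [1.1, 0.9, -0.3]
width: 72.8
```

```bash
echo '{"p":[429.9,100.2,241.8],"th":100.2}'>cmd.json; python3 plan.py 470 -160 200 97 0.7 5; python3 plan.py 478.5 -204 110 97 0.7 3 2
```

```text
meas [430.7  98.4 242.3] 100.0 cmd [429.9 100.2 241.8] 100.2 F [ 1.1  0.9 -0.3] w 72.8 t 2.15
dist 266.4 mm/row 53.3 deg/row 0.6
{"hand": [0.7, 0.7, 0.7, 0.7, 0.7], "travel": [[-52.5, -1.5, 8.5], [-105.0, -2.5, 17.0], [-158.0, -4.0, 25.0], [-210.5, -5.0, 33.5], [-263.0, -6.5, 42.0]], "yaw": [0.5, 1.0, 2.0, 2.5, 3.0]}
meas [430.7  98.4 242.3] 100.0 cmd [ 470.1 -159.8  199.8] 97.2 F [ 1.1  0.9 -0.3] w 72.8 t 2.15
dist 100.7 mm/row 33.6 deg/row 0.0
{"hand": [0.7, 0.7, 0.7, 0.7, 0.7], "travel": [[-15.0, 1.0, 30.0], [-30.0, 2.0, 60.0], [-45.0, 3.0, 90.0], [-45.0, 3.0, 90.0], [-45.0, 3.0, 90.0]], "yaw": [0.0, 0.0, 0.0, 0.0, 0.0]}
```

carry_out(
  hand=[0.7,0.7,0.7,0.7,0.7],
  travel=[
    [-52.5,-1.5,8.5],
    [-105,-2.5,17],
    [-158,-4,25],
    [-210.5,-5,33.5],
    [-263,-6.5,42],
  ],
  yaw=[0.5,1,2,2.5,3],
)

```text
clock: 2.78
position: [470.5, -161.6, 199.8]
tool_rot: [0.0, 0.661, 0.75, 0.0]
ft_force: [0.2, 0.4, 0.7]
width: 72.3
```

carry_out(
  hand=[0.3,0.3,0.3,0.3,0.3],
  travel=[
    [-15,1,30],
    [-30,2,60],
    [-45,3,90],
    [-45,3,90],
    [-45,3,90],
  ],
  yaw=[0,0,0,0,0],
)

```text
clock: 3.4
position: [479.5, -204.0, 110.9]
tool_rot: [0.001, 0.661, 0.75, 0.0]
ft_force: [-0.0, 0.2, 0.1]
width: 55.1
```

```bash
python3 plan.py
python3 - <<'E'
from h import *
s=get_state();p=s["position"]
a=capture("top");b=capture("side")
print(proj(a,p),proj(b,p),proj(a,p-[0,0,11]),proj(b,p-[0,0,11]))
x=cv2.resize(a["pixels"][160:300,300:440],None,fx=3,fy=3,interpolation=2)
y=cv2.resize(b["pixels"][200:340,250:370],None,fx=3,fy=3,interpolation=2)
cv2.imwrite("pics/p1.png",np.hstack([x,y]))
E
```

```text
meas [ 479.5 -204.   110.9] 97.2 cmd [ 478.7 -204.1  109.8] 97.2 F [-0.   0.2  0.1] w 55.1 t 3.4
[[388.34760624 251.07123807]] [[322.31412762 265.2403677 ]] [[386.73546718 251.15032645]] [[322.04852583 271.22625668]]
```

View pics/p1.png

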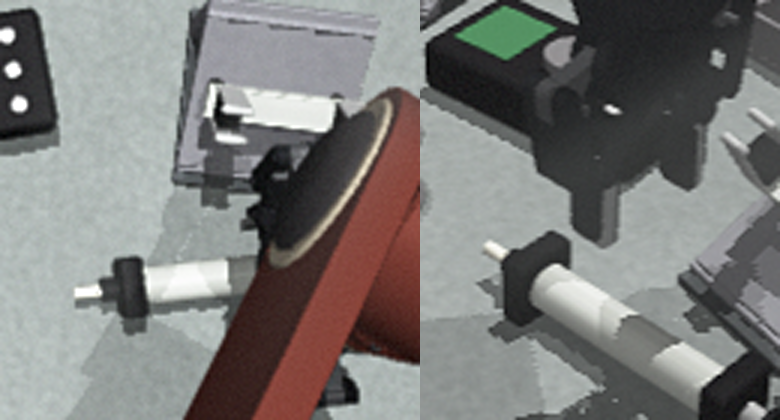

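```bash
python3 plan.py 478.5 -204 16 97 0.3 4 1
```

```text
meas [ 480.  -204.   111.7] 97.3 cmd [ 478.7 -204.1  109.8] 97.2 F [-0.4  0.7 -0.4] w 55.2 t 3.5
dist 94.0 mm/row 23.5 deg/row 0.0
{"hand": [0.3, 0.3, 0.3, 0.3, 0.3], "travel": [[0.0, -0.0, 23.5], [0.0, -0.0, 47.0], [0.0, -0.0, 70.5], [0.0, -0.0, 94.0], [0.0, -0.0, 94.0]], "yaw": [0.0, 0.0, 0.0, 0.0, 0.0]}
```

carry_out(
  hand=[0.3,0.3,0.3,0.3,0.3],
  travel=[
    [0,0,23.5],
    [0,0,47],
    [0,0,70.5],
    [0,0,94],
    [0,0,94],
  ],
  yaw=[0,0,0,0,0],
  grip_force=40,
)

```text
clock: 4.12
position: [478.3, -203.1, 15.2]
tool_rot: [-0.001, 0.661, 0.75, -0.0]
ft_force: [-0.1, -0.1, 0.2]
width: 55.7
```

carry_out(
  hand=[-0.7,-0.7,-0.7,-0.7,-0.7],
  travel=[
    [0,0,0],
    [0,0,0],
    [0,0,0],
    [0,0,0],
    [0,0,0],
  ],
  yaw=[0,0,0,0,0],
  grip_force=40,
)

```text
clock: 4.75
position: [480.5, -204.7, 17.9]
tool_rot: [0.002, 0.661, 0.75, 0.0]
ft_force: [-1.2, 1.2, 6.3]
width: 24.6
```

```bash
python3 plan.py 475 -200 240 97 -0.7 5
```

```text
meas [ 480.5 -204.7   17.9] 97.2 cmd [ 478.7 -204.1   15.8] 97.2 F [-1.2  1.2  6.3] w 24.6 t 4.75
dist 224.1 mm/row 44.8 deg/row 0.0
{"hand": [-0.7, -0.7, -0.7, -0.7, -0.7], "travel": [[1.0, -0.5, -45.0], [2.0, -1.0, -89.5], [2.5, -2.0, -134.5], [3.5, -2.5, -179.0], [4.5, -3.0, -224.0]], "yaw": [0.0, 0.0, 0.0, 0.0, 0.0]}
```

carry_out(
  hand=[-0.8,-0.8,-0.8,-0.8,-0.8],
  travel=[
    [1,-0.5,-45],
    [2,-1,-89.5],
    [2.5,-2,-134.5],
    [3.5,-2.5,-179],
    [4.5,-3,-224],
  ],
  yaw=[0,0,0,0,0],
)

```text
clock: 5.38
position: [475.0, -199.7, 241.2]
tool_rot: [0.0, 0.661, 0.75, -0.0]
ft_force: [0.7, -0.0, -1.5]
width: 24.8
```

```bash
python3 plan.py 490 50 240 103 -0.8 5;  python3 - <<'E'
from h import *
b=capture("side");a=capture("top")
crop(b,240,60,180,150,4,"pics/g1.png");print(b is None, get_state()["position"])
E
```

```text
meas [ 475.  -199.7  241.2] 97.2 cmd [ 475.2 -200.   239.8] 97.2 F [ 0.7 -0.  -1.5] w 24.8 t 5.38
dist 250.3 mm/row 50.1 deg/row -1.2
{"hand": [-0.8, -0.8, -0.8, -0.8, -0.8], "travel": [[49.0, 9.0, -0.0], [98.5, 18.5, -0.0], [147.5, 27.5, -0.0], [197.0, 37.0, -0.0], [246.0, 46.0, -0.0]], "yaw": [-1.0, -2.5, -3.5, -5.0, -6.0]}
False [ 477.92879658 -201.31615916  246.81488598]
```

View pics/g1.png

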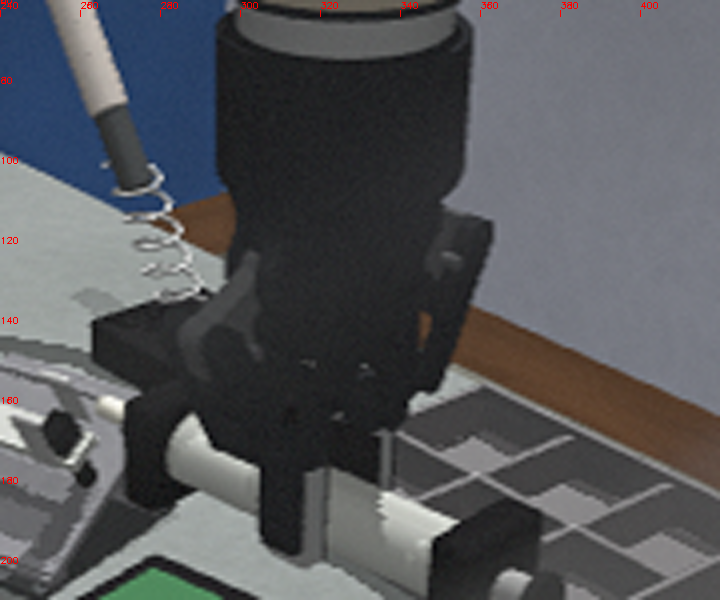

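carry_out(
  hand=[-0.8,-0.8,-0.8,-0.8,-0.8],
  travel=[
    [49,9,0],
    [98.5,18.5,0],
    [147.5,27.5,0],
    [197,37,0],
    [246,46,0],
  ],
  yaw=[-1,-2.5,-3.5,-5,-6],
)

```text
clock: 6.1
position: [489.4, 51.5, 238.6]
tool_rot: [-0.001, 0.621, 0.784, -0.0]
ft_force: [0.4, -0.1, -1.5]
width: 24.4
```

```bash
cat > hm.py <<'E'
import numpy as np,sys
# hm.py wide|narrow along_y  up_z  x  dz(TCP - axis)
H={"wide":(np.array([598.5,197.7,92.7]),16.5),"narrow":(np.array([570.6,-226.4,94.8]),-6.2)}[sys.argv[1]]
y,z,x,dz=map(float,sys.argv[2:6]);a=np.deg2rad(H[1]);f=np.array([np.cos(a),np.sin(a),0]);k=np.array([0,0,1.]);C=.866
p=H[0]+y*np.array([-f[1],f[0],0])+z*(-.5*f+C*k)+x*(C*f+.5*k)+[0,0,dz]
print(*p.round(1),90+H[1])
E
P=$(python3 hm.py wide 0 70 0 -3); echo $P; python3 plan.py $P -0.8 4 1;P=$(python3 hm.py wide 0 30 0 -3); echo $P; python3 plan.py $P -0.8 3 2
```

```text
564.9 187.8 150.3 106.5
meas [489.4  51.5 238.6] 103.2 cmd [490.   49.9 239.8] 103.2 F [ 0.4 -0.1 -1.5] w 24.4 t 6.1
dist 180.6 mm/row 45.2 deg/row -0.875
{"hand": [-0.8, -0.8, -0.8, -0.8, -0.8], "travel": [[29.0, 26.0, 22.5], [58.5, 52.0, 45.0], [88.0, 78.5, 67.0], [117.0, 104.5, 89.5], [117.0, 104.5, 89.5]], "yaw": [-1.0, -2.0, -2.5, -3.5, -3.5]}
584.1 193.4 115.7 106.5
meas [489.4  51.5 238.6] 103.2 cmd [565.  187.6 150.3] 106.7 F [ 0.4 -0.1 -1.5] w 24.4 t 6.1
dist 39.9 mm/row 13.3 deg/row 0.0
{"hand": [-0.8, -0.8, -0.8, -0.8, -0.8], "travel": [[0.0, 6.5, 11.5], [0.0, 13.5, 23.0], [0.0, 20.0, 34.5], [0.0, 20.0, 34.5], [0.0, 20.0, 34.5]], "yaw": [0.0, 0.0, 0.0, 0.0, 0.0]}
```

carry_out(
  hand=[-0.8,-0.8,-0.8,-0.8,-0.8],
  travel=[
    [29,26,22.5],
    [58.5,52,45],
    [88,78.5,67],
    [117,104.5,89.5],
    [117,104.5,89.5],
  ],
  yaw=[-1,-2,-2.5,-3.5,-3.5],
)

```text
clock: 6.72
position: [563.3, 189.1, 145.9]
tool_rot: [-0.002, 0.596, 0.803, -0.003]
ft_force: [-0.5, -0.9, -2.0]
width: 24.9
```

carry_out(
  hand=[-0.8,-0.8,-0.8,-0.8,-0.8],
  travel=[
    [0,6.5,11.5],
    [0,13.5,23],
    [0,20,34.5],
    [0,20,34.5],
    [0,20,34.5],
  ],
  yaw=[0,0,0,0,0],
)

```text
clock: 7.35
position: [584.4, 193.3, 116.0]
tool_rot: [0.0, 0.597, 0.802, 0.0]
ft_force: [0.4, 0.7, -1.0]
width: 24.7
```

```bash
python3 plan.py;  python3 - <<'E'
from h import *
b=capture("side");a=capture("top")
crop(b,190,100,120,110,5,"pics/g2.png")
crop(a,120,130,120,100,5,"pics/g2t.png")
E
```

```text
meas [584.4 193.3 116. ] 106.7 cmd [584.1 193.4 115.8] 106.7 F [ 0.4  0.7 -1. ] w 24.7 t 7.35
```

View pics/g2.png

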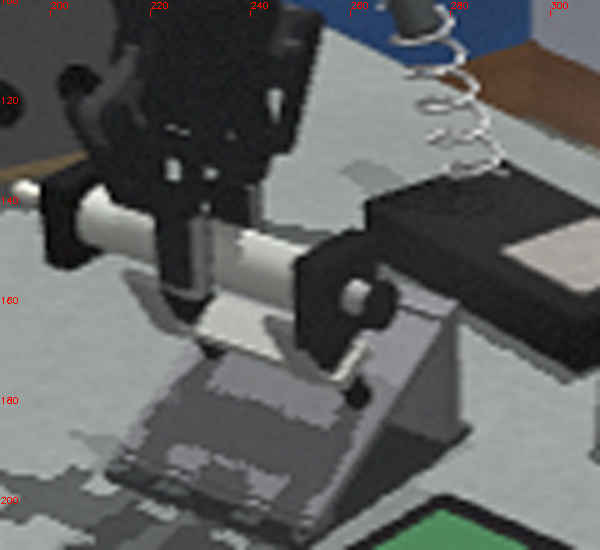

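View pics/g2t.png

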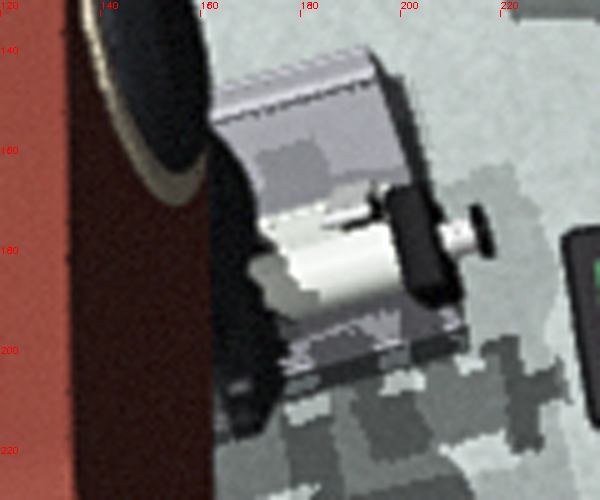

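Run:
```python
from h import *
b=capture("side");a=capture("top")
H=np.array([598.5,197.7,92.7]);t=np.deg2rad(16.5);f=np.array([np.cos(t),np.sin(t),0]);Y=np.array([-f[1],f[0],0]);k=np.array([0,0,1.]);Z=-.5*f+.866*k
A=H+30*Z
for n,c,x0,y0 in(("side",b,190,100),("top",a,120,130)):
    im=cv2.resize(c["pixels"][y0:y0+110,x0:x0+120],None,fx=5,fy=5,interpolation=2)
    for s in(1,-1):
        for d,col in((59,(0,255,0)),(75,(0,0,255))):
            q=[A+Y*s*d+f*i*20+k*j*20 for i,j in((1,1),(1,-1),(-1,-1),(-1,1))]
            p=((proj(c,q)-[x0,y0]+.5)*5).astype(int);cv2.polylines(im,[p.reshape(-1,1,2)],True,col,1)
    cv2.imwrite(f"pics/g3{n}.png",im)
x=cv2.imread("pics/g3side.png")
y=cv2.imread("pics/g3top.png");cv2.imwrite("pics/g3.png",cv2.resize(np.hstack([x,y[:, 200:]]),None,fx=.8,fy=.8))
```

```text
(no output)
```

View pics/g3.png

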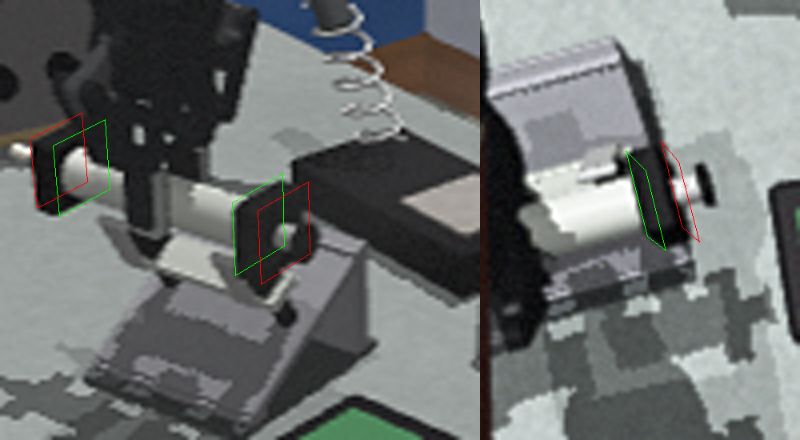

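```bash
P=$(python3 hm.py wide 0 19 1 -2); echo $P; python3 plan.py $P -0.8 3 2;P=$(python3 hm.py wide 0 16 1 -2); echo $P; python3 plan.py $P -0.8 2 3
```

```text
590.2 195.2 107.7 106.5
meas [584.5 193.5 116.5] 106.7 cmd [584.1 193.4 115.8] 106.7 F [ 0.9 -0.2 -0.1] w 24.4 t 7.55
dist 10.3 mm/row 3.4 deg/row 0.0
{"hand": [-0.8, -0.8, -0.8, -0.8, -0.8], "travel": [[0.0, 2.0, 2.5], [0.0, 4.5, 5.5], [0.0, 6.5, 8.0], [0.0, 6.5, 8.0], [0.0, 6.5, 8.0]], "yaw": [0.0, 0.0, 0.0, 0.0, 0.0]}
591.7 195.7 105.1 106.5
meas [584.5 193.5 116.5] 106.7 cmd [590.4 195.2 107.8] 106.7 F [ 0.9 -0.2 -0.1] w 24.4 t 7.55
dist 2.9 mm/row 1.5 deg/row 0.0
{"hand": [-0.8, -0.8, -0.8, -0.8, -0.8], "travel": [[0.0, 1.0, 1.0], [0.0, 1.5, 2.5], [0.0, 1.5, 2.5], [0.0, 1.5, 2.5], [0.0, 1.5, 2.5]], "yaw": [0.0, 0.0, 0.0, 0.0, 0.0]}
```

carry_out(
  hand=[-0.8,-0.8,-0.8,-0.8,-0.8],
  travel=[
    [0,2,2.5],
    [0,4.5,5.5],
    [0,6.5,8],
    [0,6.5,8],
    [0,6.5,8],
  ],
  yaw=[0,0,0,0,0],
)

```text
clock: 8.18
position: [590.1, 195.3, 107.4]
tool_rot: [-0.0, 0.597, 0.802, -0.001]
ft_force: [-1.9, -1.3, -1.4]
width: 24.8
```

carry_out(
  hand=[-0.8,-0.8,-0.8,-0.8,-0.8],
  travel=[
    [0,1,1],
    [0,1.5,2.5],
    [0,1.5,2.5],
    [0,1.5,2.5],
    [0,1.5,2.5],
  ],
  yaw=[0,0,0,0,0],
)

```text
clock: 8.8
position: [591.3, 195.6, 105.3]
tool_rot: [-0.001, 0.597, 0.802, -0.001]
ft_force: [-5.4, -1.5, 2.3]
width: 24.6
```

```bash
python3 plan.py
python3 - <<'E'
from h import *
b=capture("side");a=capture("top")
crop(b,190,100,120,110,5,"pics/g4.png")
E
```

```text
meas [591.3 195.6 105.3] 106.7 cmd [591.8 195.7 105.3] 106.7 F [-5.4 -1.5  2.3] w 24.6 t 8.8
```

View pics/g4.png

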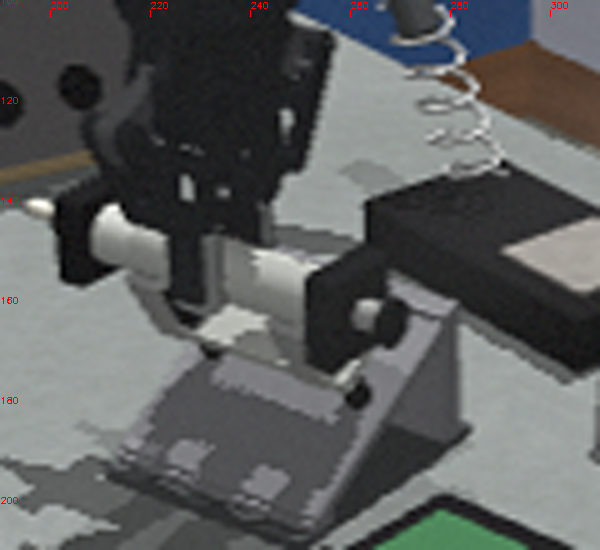

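```bash
P=$(python3 hm.py wide 0 16.5 -0.5 -2); echo $P; python3 plan.py $P -0.8 2 2
```

```text
590.2 195.2 104.7 106.5
meas [591.3 195.6 105.2] 106.7 cmd [591.8 195.7 105.3] 106.7 F [-5.3 -1.9  1. ] w 24.8 t 8.9
dist 1.6 mm/row 0.8 deg/row 0.0
{"hand": [-0.8, -0.8, -0.8, -0.8], "travel": [[0.0, -1.0, 0.0], [0.0, -1.5, 0.5], [0.0, -1.5, 0.5], [0.0, -1.5, 0.5]], "yaw": [0.0, 0.0, 0.0, 0.0]}
```

carry_out(
  hand=[-0.8,-0.8,-0.8,-0.8],
  travel=[
    [0,-1,0],
    [0,-1.5,0.5],
    [0,-1.5,0.5],
    [0,-1.5,0.5],
  ],
  yaw=[0,0,0,0],
)

```text
clock: 9.4
position: [591.1, 195.6, 105.4]
tool_rot: [0.0, 0.597, 0.802, 0.001]
ft_force: [-1.8, -0.1, 3.0]
width: 24.2
```

carry_out(
  hand=[0,0,0,0,0],
  travel=[
    [0,0,0],
    [0,0,0],
    [0,0,0],
    [0,0,0],
    [0,0,0],
  ],
  yaw=[0,0,0,0,0],
)

```text
clock: 10.02
position: [590.6, 195.4, 104.8]
tool_rot: [0.0, 0.597, 0.802, 0.0]
ft_force: [0.1, -0.4, 0.1]
width: 42.5
```

```bash
python3 plan.py 590.2 195.2 170 106.5 0 3
```

```text
meas [590.6 195.4 104.8] 106.7 cmd [590.4 195.2 104.8] 106.7 F [ 0.1 -0.4  0.1] w 42.5 t 10.03
dist 65.0 mm/row 21.7 deg/row 0.0
{"hand": [0.0, 0.0, 0.0], "travel": [[0.0, -0.0, -21.5], [0.0, -0.0, -43.5], [0.0, -0.0, -65.0]], "yaw": [0.0, 0.0, 0.0]}
```

carry_out(
  hand=[0,0,0,-1,-1],
  travel=[
    [0,0,-21.5],
    [0,0,-43.5],
    [0,0,-65],
    [0,0,-65],
    [0,0,-65],
  ],
  yaw=[0,0,0,0,0],
)

```text
clock: 10.65
position: [590.3, 195.3, 169.7]
tool_rot: [-0.0, 0.597, 0.802, -0.0]
ft_force: [-0.6, -0.0, -0.1]
width: 6.9
```

```bash
python3 plan.py
python3 - <<'E'
from h import *
b=capture("side");a=capture("top")
crop(b,190,100,120,110,5,"pics/g5.png")
crop(a,120,130,120,100,5,"pics/g5t.png")
E
```

```text
meas [590.3 195.3 169.7] 106.7 cmd [590.4 195.2 169.8] 106.7 F [-0.6 -0.  -0.1] w 6.9 t 10.65
```

View pics/g5.png

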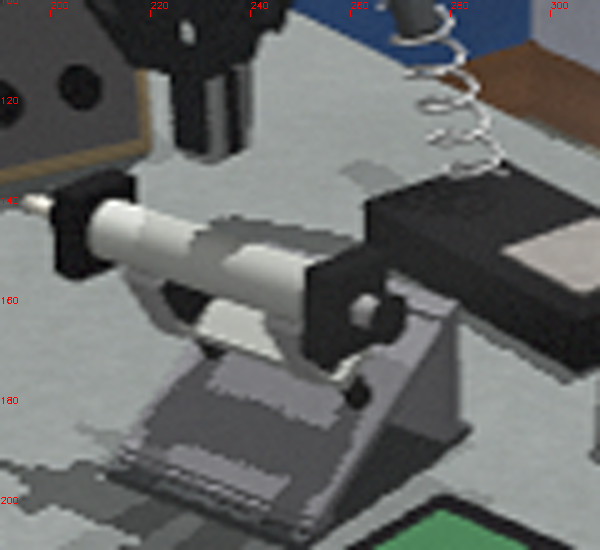

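View pics/g5t.png

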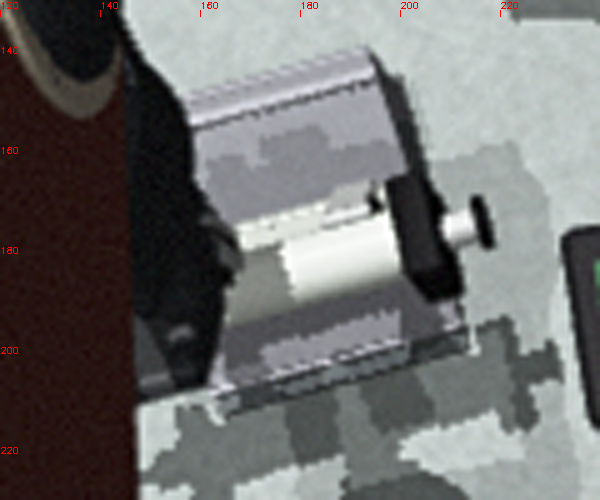

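```bash
cat > cp.py <<'E'
import numpy as np,sys
# cp.py wide|narrow y za  -> TCP for corner push (tool x = f, edge +11), optional x shift
H,ya,r={"wide":(np.array([598.5,197.7,92.7]),16.5,13),"narrow":(np.array([570.6,-226.4,94.8]),-6.2,9)}[sys.argv[1]]
y,z=map(float,sys.argv[2:4]);x=float(sys.argv[4]) if len(sys.argv)>4 else 0
a=np.deg2rad(ya);f=np.array([np.cos(a),np.sin(a),0]);k=np.array([0,0,1.])
p=H+y*np.array([-f[1],f[0],0])+(z+r)*(-.5*f+.866*k)+x*(.866*f+.5*k)-11*f+11*k
print(*p.round(1),ya)
E
P=$(python3 cp.py wide -38 30);python3 plan.py $P -1 9;P=$(python3 cp.py wide -38 20);python3 plan.py $P -1 2 2
```

```text
meas [589.8 195.2 168.5] 106.7 cmd [590.4 195.2 169.8] 106.7 F [-0.3  0.7 -0.2] w 0.4 t 10.75
dist 53.5 mm/row 5.9 deg/row 10.0
{"hand": [-1.0, -1.0, -1.0, -1.0, -1.0, -1.0, -1.0, -1.0, -1.0], "travel": [[-4.0, -2.5, 3.0], [-8.5, -5.5, 6.5], [-12.5, -8.0, 9.5], [-17.0, -10.5, 13.0], [-21.0, -13.5, 16.0], [-25.5, -16.0, 19.5], [-29.5, -18.5, 22.5], [-34.0, -21.5, 26.0], [-38.0, -24.0, 29.0]], "yaw": [10.0, 20.0, 30.0, 40.0, 50.0, 60.0, 70.0, 80.0, 90.0]}
meas [589.8 195.2 168.5] 106.7 cmd [578.3 151.9 140.8] 16.700000000000003 F [-0.3  0.7 -0.2] w 0.4 t 10.75
dist 9.9 mm/row 4.9 deg/row 0.0
{"hand": [-1.0, -1.0, -1.0, -1.0], "travel": [[2.5, -0.0, 4.0], [5.0, -0.0, 8.5], [5.0, -0.0, 8.5], [5.0, -0.0, 8.5]], "yaw": [0.0, 0.0, 0.0, 0.0]}
```

carry_out(
  hand=[-1,-1,-1,-1,-1],
  travel=[
    [-7.5,-5,3],
    [-15,-10,6],
    [-22.5,-15,12],
    [-30,-20,20],
    [-38,-24,29],
  ],
  yaw=[10,20,30,40,50],
)

```text
clock: 11.38
position: [577.7, 151.7, 139.3]
tool_rot: [-0.0, 0.881, 0.473, -0.001]
ft_force: [0.4, -0.2, -0.3]
width: -0.0
```

carry_out(
  hand=[-1,-1,-1,-1,-1],
  travel=[
    [0,0,0],
    [0,0,0],
    [0,0,0],
    [0,0,0],
    [0,0,0],
  ],
  yaw=[10,20,30,40,40],
)

```text
clock: 12.0
position: [577.8, 152.0, 139.6]
tool_rot: [-0.0, 0.989, 0.146, -0.001]
ft_force: [-0.4, 0.6, 0.6]
width: -0.3
```

carry_out(
  hand=[-1,-1,-1,-1],
  travel=[
    [2.5,0,4],
    [5,0,8.5],
    [5,0,8.5],
    [5,0,8.5],
  ],
  yaw=[0,0,0,0],
)

```text
clock: 12.5
position: [583.3, 153.5, 132.2]
tool_rot: [-0.0, 0.989, 0.146, -0.0]
ft_force: [0.5, -0.4, 0.9]
width: -0.1
```

```bash
python3 plan.py
python3 - <<'E'
from h import *
b=capture("side");a=capture("top")
crop(b,200,110,100,80,8,"pics/g6.png")
E
```

```text
meas [583.3 153.5 132.2] 16.7 cmd [583.1 153.4 132.3] 16.700000000000003 F [ 0.5 -0.4  0.9] w -0.1 t 12.5
```

View pics/g6.png

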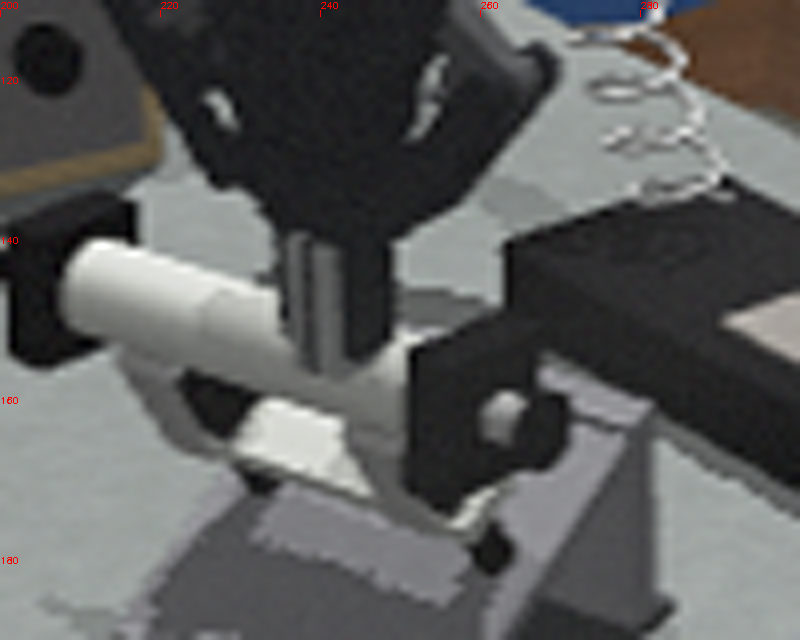

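carry_out(
  hand=[-1,-1,-1],
  travel=[
    [1,0,1.7],
    [2,0,3.5],
    [2,0,3.5],
  ],
  yaw=[0,0,0],
)

```text
clock: 12.98
position: [585.3, 154.0, 129.1]
tool_rot: [0.0, 0.989, 0.145, -0.0]
ft_force: [-2.7, -0.8, 2.4]
width: -0.1
```

carry_out(
  hand=[-1,-1,-1],
  travel=[
    [1,0,1.7],
    [1.5,0,2.6],
    [1.5,0,2.6],
  ],
  yaw=[0,0,0],
)

```text
clock: 13.35
position: [586.7, 154.4, 126.5]
tool_rot: [0.0, 0.989, 0.145, -0.0]
ft_force: [-3.0, -1.8, 4.6]
width: -0.2
```

carry_out(
  hand=[-1,-1,-1],
  travel=[
    [1,0,1.7],
    [1.5,0,2.6],
    [1.5,0,2.6],
  ],
  yaw=[0,0,0],
)

```text
clock: 13.72
position: [588.0, 154.8, 124.1]
tool_rot: [0.0, 0.989, 0.145, -0.0]
ft_force: [-4.3, -1.9, 6.6]
width: -0.1
```

carry_out(
  hand=[-1,-1,-1],
  travel=[
    [0.5,0,0.9],
    [1,0,1.7],
    [1,0,1.7],
  ],
  yaw=[0,0,0],
)

```text
clock: 14.1
position: [588.8, 155.1, 122.6]
tool_rot: [0.0, 0.989, 0.145, -0.0]
ft_force: [-5.3, -2.0, 7.6]
width: 0.3
```

carry_out(
  hand=[-1,-1,-1],
  travel=[
    [0.5,0,0.9],
    [1,0,1.7],
    [1,0,1.7],
  ],
  yaw=[0,0,0],
)

```text
clock: 14.48
position: [589.7, 155.3, 121.0]
tool_rot: [0.0, 0.989, 0.145, -0.001]
ft_force: [-5.1, -3.3, 8.5]
width: 0.2
```

carry_out(
  hand=[-1,-1,-1],
  travel=[
    [0.5,0,0.9],
    [1,0,1.7],
    [1,0,1.7],
  ],
  yaw=[0,0,0],
)

```text
clock: 14.85
position: [590.7, 155.4, 119.4]
tool_rot: [0.0, 0.989, 0.145, -0.001]
ft_force: [-6.7, -3.1, 9.1]
width: -0.4
```

carry_out(
  hand=[-1,-1,-1],
  travel=[
    [0.5,0,0.9],
    [1,0,1.7],
    [1,0,1.7],
  ],
  yaw=[0,0,0],
)

```text
clock: 15.22
position: [591.9, 155.9, 116.6]
tool_rot: [0.0, 0.989, 0.145, 0.0]
ft_force: [-1.2, -0.9, 2.5]
width: -0.3
```

carry_out(
  hand=[-1,-1,-1],
  travel=[
    [0.5,0,0.9],
    [1,0,1.7],
    [1,0,1.7],
  ],
  yaw=[0,0,0],
)

```text
clock: 15.6
position: [592.8, 156.2, 115.0]
tool_rot: [0.0, 0.989, 0.145, -0.0]
ft_force: [-1.5, -3.0, 3.8]
width: -0.0
```

```bash
echo '{"p":[592.7,156.3,115.1],"th":16.7}'>cmd.json
P=$(python3 cp.py wide -38 32);python3 plan.py $P -1 2 ;P=$(python3 cp.py wide 38 30);python3 plan.py $P -1 3;P=$(python3 cp.py wide 38 19);python3 plan.py $P -1 2 1
python3 - <<'E'
from h import *
b=capture("side")
crop(b,190,100,120,110,5,"pics/g7.png")
E
```

```text
meas [592.8 156.2 115. ] 16.7 cmd [592.7 156.3 115.1] 16.7 F [-1.5 -3.   3.8] w -0.0 t 15.6
dist 31.8 mm/row 15.9 deg/row 0.0
{"hand": [-1.0, -1.0], "travel": [[-8.0, -0.0, -14.0], [-16.0, -0.0, -27.5]], "yaw": [0.0, 0.0]}
meas [592.8 156.2 115. ] 16.7 cmd [577.4 151.7 142.6] 16.7 F [-1.5 -3.   3.8] w -0.0 t 15.6
dist 76.0 mm/row 25.3 deg/row 0.0
{"hand": [-1.0, -1.0, -1.0], "travel": [[0.5, -25.5, 0.5], [0.5, -50.5, 1.0], [1.0, -76.0, 1.5]], "yaw": [0.0, 0.0, 0.0]}
meas [592.8 156.2 115. ] 16.7 cmd [556.5 224.8 141.1] 16.7 F [-1.5 -3.   3.8] w -0.0 t 15.6
dist 11.0 mm/row 5.5 deg/row 0.0
{"hand": [-1.0, -1.0, -1.0], "travel": [[3.0, -0.0, 5.0], [5.5, -0.0, 9.5], [5.5, -0.0, 9.5]], "yaw": [0.0, 0.0, 0.0]}
```

View pics/g7.png

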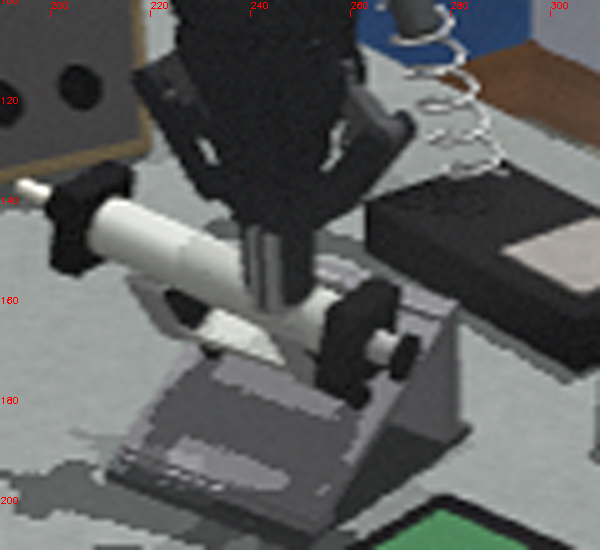

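carry_out(
  hand=[-1,-1,-1,-1,-1],
  travel=[
    [-8,0,-14],
    [-16,0,-27.5],
    [-15.5,-25.5,-27],
    [-15.5,-50.5,-26.5],
    [-15,-76,-26],
  ],
  yaw=[0,0,0,0,0],
)

```text
clock: 16.27
position: [556.3, 225.7, 142.3]
tool_rot: [-0.0, 0.989, 0.145, 0.001]
ft_force: [0.8, -0.1, -0.7]
width: 0.0
```

carry_out(
  hand=[-1,-1,-1],
  travel=[
    [3,0,5],
    [5.5,0,9.5],
    [5.5,0,9.5],
  ],
  yaw=[0,0,0],
)

```text
clock: 16.65
position: [562.0, 225.8, 131.4]
tool_rot: [-0.0, 0.989, 0.145, -0.0]
ft_force: [-1.0, 0.4, 1.0]
width: 0.1
```

carry_out(
  hand=[-1,-1,-1,-1],
  travel=[
    [1,0,1.7],
    [2,0,3.5],
    [3,0,5.2],
    [3,0,5.2],
  ],
  yaw=[0,0,0,0],
)

```text
clock: 17.15
position: [564.8, 227.1, 126.7]
tool_rot: [0.0, 0.989, 0.145, -0.0]
ft_force: [-3.8, -2.3, 5.0]
width: -0.2
```

carry_out(
  hand=[-1,-1,-1],
  travel=[
    [1,0,1.7],
    [2,0,3.5],
    [2,0,3.5],
  ],
  yaw=[0,0,0],
)

```text
clock: 17.52
position: [566.4, 228.3, 123.2]
tool_rot: [-0.0, 0.989, 0.145, -0.0]
ft_force: [-5.3, 0.5, 5.4]
width: 0.2
```

carry_out(
  hand=[-1,-1,-1],
  travel=[
    [0.5,0,0.9],
    [1,0,1.7],
    [1,0,1.7],
  ],
  yaw=[0,0,0],
)

```text
clock: 17.9
position: [567.3, 228.9, 121.5]
tool_rot: [-0.001, 0.989, 0.146, -0.0]
ft_force: [-4.7, 0.9, 5.4]
width: -0.1
```

carry_out(
  hand=[-1,-1,-1],
  travel=[
    [0.5,0,0.9],
    [1,0,1.7],
    [1,0,1.7],
  ],
  yaw=[0,0,0],
)

```text
clock: 18.27
position: [568.9, 228.3, 119.0]
tool_rot: [0.0, 0.989, 0.145, 0.0]
ft_force: [0.7, 0.0, -1.3]
width: -0.2
```

```bash
cat > adv.py <<'E'
import json,sys,numpy as np
c=json.load(open("cmd.json"));tx,ty,tz=map(float,sys.argv[1:4]);a=np.deg2rad(c["th"])
p=np.array(c["p"])+tx*np.array([np.cos(a),np.sin(a),0])+ty*np.array([np.sin(a),-np.cos(a),0])-[0,0,tz]
json.dump(dict(p=p.tolist(),th=c["th"]),open("cmd.json","w"))
E
python3 adv.py 7 0 12.1;P=$(python3 cp.py wide 38 60);python3 plan.py $P -1 2
```

```text
meas [568.9 228.3 119. ] 16.7 cmd [568.5 228.4 119.5] 16.7 F [ 0.7  0.  -1.3] w -0.2 t 18.27
dist 54.9 mm/row 27.4 deg/row 0.0
{"hand": [-1.0, -1.0], "travel": [[-14.0, -0.0, -24.0], [-27.5, -0.0, -47.5]], "yaw": [0.0, 0.0]}
```

carry_out(
  hand=[-1,-1],
  travel=[
    [-14,0,-24],
    [-27.5,0,-47.5],
  ],
  yaw=[0,0],
)

```text
clock: 18.52
position: [542.0, 220.1, 166.7]
tool_rot: [0.0, 0.989, 0.145, -0.0]
ft_force: [0.2, 0.0, 0.5]
width: 0.1
```

```bash
python3 - <<'E'
from h import *
b=capture("side");a=capture("top")
crop(b,190,100,120,110,5,"pics/g8.png")
crop(a,120,130,120,100,5,"pics/g8t.png")
E
python3 plan.py
```

```text
meas [543.6 220.7 169.9] 16.7 cmd [542.1 220.5 167. ] 16.7 F [-0.2 -0.1  0.6] w 0.2 t 18.62
```

View pics/g8.png

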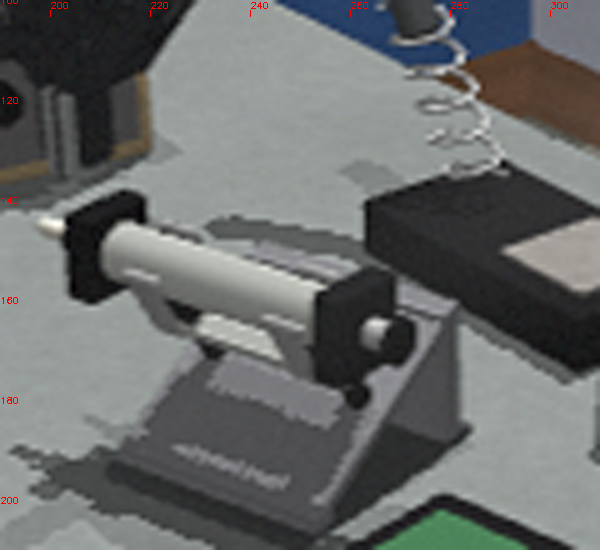

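View pics/g8t.png

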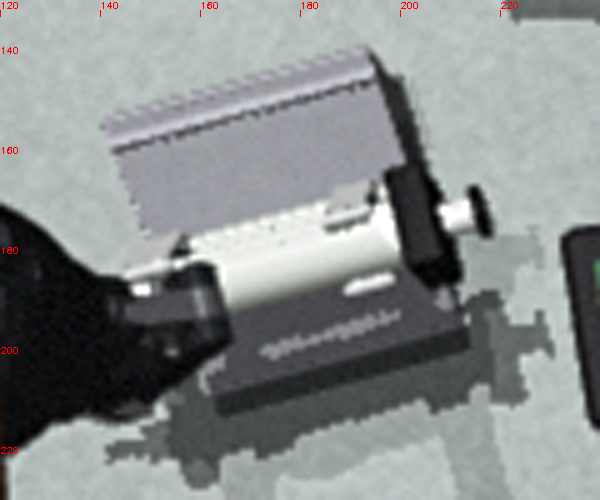

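```bash
python3 - <<'E'
from h import *
a=capture("top");b=capture("side")
# spool location check
for u,v in((276,263),): print(ray(a,u,v,50))
E
python3 plan.py 442.5 141 140 75 0 5; python3 plan.py 442.5 141 110 75 0 1 1
```

```text
[452.53538091  -1.8728565   50.        ]
meas [542.7 220.5 166.9] 16.7 cmd [542.1 220.5 167. ] 16.7 F [ 0.3  0.3 -0.8] w -0.1 t 18.73
dist 130.5 mm/row 26.1 deg/row -11.7
{"hand": [0.0, 0.0, 0.0, 0.0, 0.0], "travel": [[-23.5, 9.5, 5.5], [-47.5, 19.0, 11.0], [-71.0, 28.5, 16.0], [-95.0, 38.0, 21.5], [-118.5, 47.5, 27.0]], "yaw": [-11.5, -23.5, -35.0, -47.0, -58.5]}
meas [542.7 220.5 166.9] 16.7 cmd [442.3 140.9 140. ] 75.2 F [ 0.3  0.3 -0.8] w -0.1 t 18.73
dist 30.0 mm/row 30.0 deg/row 0.0
{"hand": [0.0, 0.0], "travel": [[0.0, 0.0, 30.0], [0.0, 0.0, 30.0]], "yaw": [0.0, 0.0]}
```

carry_out(
  hand=[0,0,0,0,0],
  travel=[
    [-23.5,9.5,5.5],
    [-47.5,19,11],
    [-71,28.5,16],
    [-95,38,21.5],
    [-118.5,47.5,27],
  ],
  yaw=[-10,-20,-30,-40,-50],
)

```text
clock: 19.35
position: [441.5, 140.3, 138.1]
tool_rot: [-0.0, 0.834, 0.552, -0.001]
ft_force: [0.5, -0.3, 0.7]
width: 42.8
```

carry_out(
  hand=[0,0,0,0],
  travel=[
    [0,0,15],
    [0,0,30],
    [0,0,30],
    [0,0,30],
  ],
  yaw=[-8.5,-8.5,-8.5,-8.5],
)

```text
clock: 19.85
position: [442.7, 141.1, 109.9]
tool_rot: [-0.0, 0.792, 0.61, -0.0]
ft_force: [-0.9, -0.4, -0.5]
width: 42.5
```

```bash
python3 - <<'E'
from h import *
b=capture("side");a=capture("top")
crop(b,130,130,130,130,5,"pics/h1.png")
s=get_state()["position"];print(proj(b,s-[0,0,11]))
# overlay pump at home
H=np.array([598.5,197.7,92.7]);t=np.deg2rad(16.5);f=np.array([np.cos(t),np.sin(t),0]);Y=np.array([-f[1],f[0],0])
cam=-b["R"].T@b["t"];v=np.cross(Y,cam-H);v/=np.linalg.norm(v)
crop(b,190,100,120,110,5,"pics/h2.png",proj(b,[H+Y*s+v*13*k for s in(-59,-30,0,30,59) for k in(1,-1)])-.5)
E
python3 plan.py
```

```text
[[184.17521455 187.59174179]]
meas [443.1 141.1 110.6] 75.2 cmd [442.3 140.9 110. ] 75.2 F [-0.2 -0.2  0.8] w 42.7 t 19.95
```

View pics/h1.png

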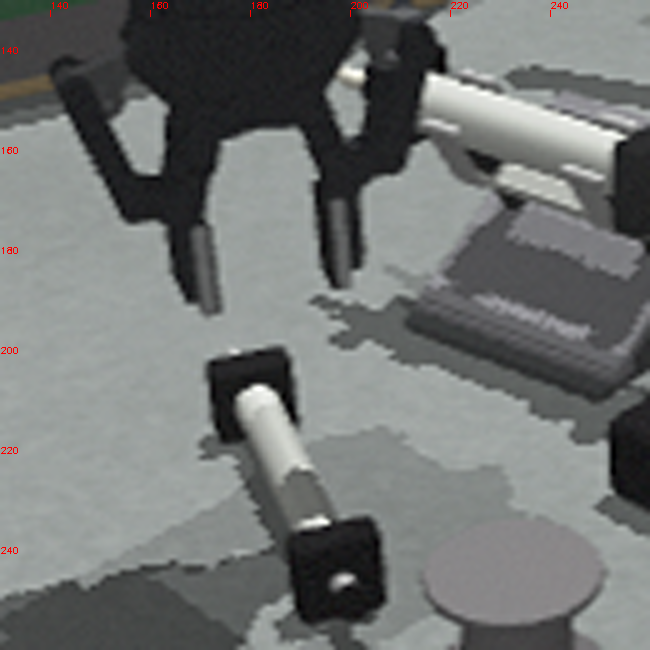

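View pics/h2.png

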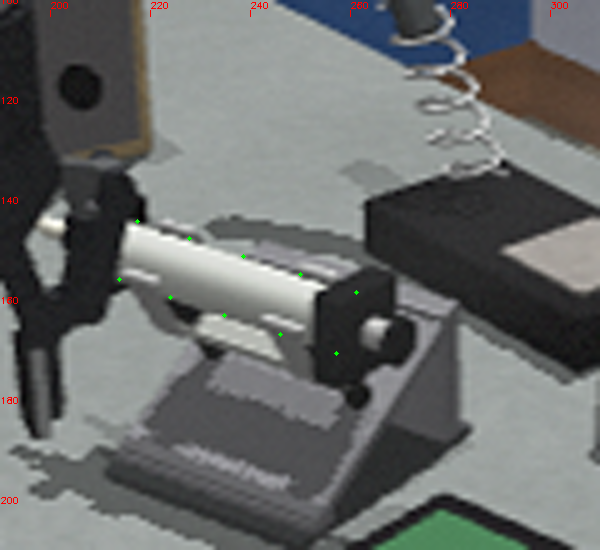

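carry_out(
  hand=[0,0,0,0,0],
  travel=[
    [0,0,24],
    [0,0,48],
    [0,0,72],
    [0,0,92],
    [0,0,92],
  ],
  yaw=[0,0,0,0,0],
  grip_force=40,
)

```text
clock: 20.58
position: [441.4, 140.9, 17.0]
tool_rot: [-0.001, 0.792, 0.61, -0.001]
ft_force: [0.1, -0.2, -0.9]
width: 43.0
```

carry_out(
  hand=[-0.9,-0.9,-0.9,-0.9,-0.9],
  travel=[
    [0,0,0],
    [0,0,0],
    [0,0,0],
    [0,0,0],
    [0,0,0],
  ],
  yaw=[0,0,0,0,0],
)

```text
clock: 21.2
position: [443.8, 141.2, 19.5]
tool_rot: [0.001, 0.792, 0.61, 0.001]
ft_force: [-0.9, -0.7, 6.4]
width: 16.4
```

```bash
python3 adv.py 0 0 92; python3 plan.py 440 135 240 75 -0.9 5; python3 plan.py 460 -120 230 83.8 -0.9 5
```

```text
meas [443.8 141.2  19.5] 75.2 cmd [442.3 140.9  18. ] 75.2 F [-0.9 -0.7  6.4] w 16.4 t 21.2
dist 222.1 mm/row 44.4 deg/row 0.0
{"hand": [-0.9, -0.9, -0.9, -0.9, -0.9], "travel": [[-1.5, -0.0, -44.5], [-2.5, -0.0, -89.0], [-4.0, -0.5, -133.0], [-5.0, -0.5, -177.5], [-6.5, -0.5, -222.0]], "yaw": [0.0, 0.0, 0.0, 0.0, 0.0]}
meas [443.8 141.2  19.5] 75.2 cmd [440.1 134.8 240. ] 75.2 F [-0.9 -0.7  6.4] w 16.4 t 21.2
dist 255.6 mm/row 51.1 deg/row -1.7
{"hand": [-0.9, -0.9, -0.9, -0.9, -0.9], "travel": [[-48.0, 17.0, 2.0], [-96.5, 34.0, 4.0], [-144.5, 50.5, 6.0], [-193.0, 67.5, 8.0], [-241.0, 84.5, 10.0]], "yaw": [-1.5, -3.5, -5.0, -7.0, -8.5]}
```

carry_out(
  hand=[-0.9,-0.9,-0.9,-0.9,-0.9],
  travel=[
    [-1.5,0,-44.5],
    [-2.5,0,-89],
    [-4,-0.5,-133],
    [-5,-0.5,-177.5],
    [-6.5,-0.5,-222],
  ],
  yaw=[0,0,0,0,0],
)

```text
clock: 21.82
position: [439.6, 134.7, 240.9]
tool_rot: [-0.0, 0.792, 0.61, -0.0]
ft_force: [0.7, -0.9, -1.5]
width: 16.1
```

carry_out(
  hand=[-0.9,-0.9,-0.9,-0.9,-0.9],
  travel=[
    [-48,17,2],
    [-96.5,34,4],
    [-144.5,50.5,6],
    [-193,67.5,8],
    [-241,84.5,10],
  ],
  yaw=[-1.5,-3.5,-5,-7,-8.5],
)

```text
clock: 22.45
position: [460.0, -121.3, 229.5]
tool_rot: [-0.0, 0.745, 0.668, -0.0]
ft_force: [0.4, 0.5, -0.9]
width: 16.4
```

```bash
P=$(python3 hm.py narrow 0 70 0 1.5); echo $P; python3 plan.py $P -0.9 4 1;P=$(python3 hm.py narrow 0 30 0 1.5); echo $P; python3 plan.py $P -0.9 3 2
```

```text
535.8 -222.6 156.9 83.8
meas [ 460.  -121.3  229.5] 83.8 cmd [ 460.3 -119.8  230. ] 83.7 F [ 0.4  0.5 -0.9] w 16.4 t 22.45
dist 147.1 mm/row 36.8 deg/row -0.0
{"hand": [-0.9, -0.9, -0.9, -0.9, -0.9], "travel": [[-23.5, 21.5, 18.0], [-47.0, 43.0, 36.5], [-70.5, 65.0, 55.0], [-94.0, 86.5, 73.0], [-94.0, 86.5, 73.0]], "yaw": [0.0, 0.0, 0.0, 0.0, -0.0]}
555.7 -224.8 122.3 83.8
meas [ 460.  -121.3  229.5] 83.8 cmd [ 535.9 -222.7  157. ] 83.7 F [ 0.4  0.5 -0.9] w 16.4 t 22.45
dist 39.9 mm/row 13.3 deg/row -0.0
{"hand": [-0.9, -0.9, -0.9, -0.9, -0.9], "travel": [[0.0, 6.5, 11.5], [0.0, 13.5, 23.0], [0.0, 20.0, 34.5], [0.0, 20.0, 34.5], [0.0, 20.0, 34.5]], "yaw": [0.0, 0.0, 0.0, -0.0, -0.0]}
```

carry_out(
  hand=[-0.9,-0.9,-0.9,-0.9,-0.9],
  travel=[
    [-23.5,21.5,18],
    [-47,43,36.5],
    [-70.5,65,55],
    [-94,86.5,73],
    [-94,86.5,73],
  ],
  yaw=[0,0,0,0,0],
)

```text
clock: 23.08
position: [535.3, -223.2, 154.2]
tool_rot: [-0.002, 0.745, 0.667, -0.001]
ft_force: [-0.0, 0.4, -0.7]
width: 16.1
```

carry_out(
  hand=[-0.9,-0.9,-0.9,-0.9,-0.9],
  travel=[
    [0,6.5,11.5],
    [0,13.5,23],
    [0,20,34.5],
    [0,20,34.5],
    [0,20,34.5],
  ],
  yaw=[0,0,0,0,0],
)

```text
clock: 23.7
position: [556.2, -224.8, 122.6]
tool_rot: [0.0, 0.745, 0.667, -0.0]
ft_force: [0.5, -1.1, -0.4]
width: 16.6
```

```bash
python3 plan.py
cat > chk.py <<'E'
from h import *
import sys
za=float(sys.argv[1]);fn=sys.argv[2]
b=capture("side");a=capture("top")
H=np.array([570.6,-226.4,94.8]);t=np.deg2rad(-6.2);f=np.array([np.cos(t),np.sin(t),0]);Y=np.array([-f[1],f[0],0]);k=np.array([0,0,1.]);Z=-.5*f+.866*k
A=H+za*Z
o=[]
for n,c,x0,y0,w in(("side",b,325,215,100),("top",a,330,160,100)):
    im=cv2.resize(c["pixels"][y0:y0+100,x0:x0+w],None,fx=4,fy=4,interpolation=2);o.append(im.copy())
    for s in(1,-1):
        for d,col in((59,(0,255,0)),(75,(0,0,255))):
            q=[A+Y*s*d+f*i*17+k*j*17 for i,j in((1,1),(1,-1),(-1,-1),(-1,1))]
            p=((proj(c,q)-[x0,y0]+.5)*4).astype(int);cv2.polylines(im,[p.reshape(-1,1,2)],True,col,1)
    o.append(im)
I=np.vstack([np.hstack(o[:2]),np.hstack(o[2:])]);cv2.imwrite(fn,cv2.resize(I,(600,600),interpolation=cv2.INTER_AREA) if 0 else I[:, :][:600] if 0 else cv2.resize(I,(600,600)))
cv2.imwrite(fn.replace(".png","s.png"),np.hstack(o[:2]))
E
python3 chk.py 30 pics/k1.png
```

```text
meas [ 556.2 -224.8  122.6] 83.7 cmd [ 555.8 -224.9  122.5] 83.7 F [ 0.5 -1.1 -0.4] w 16.6 t 23.7
```

View pics/k1.png

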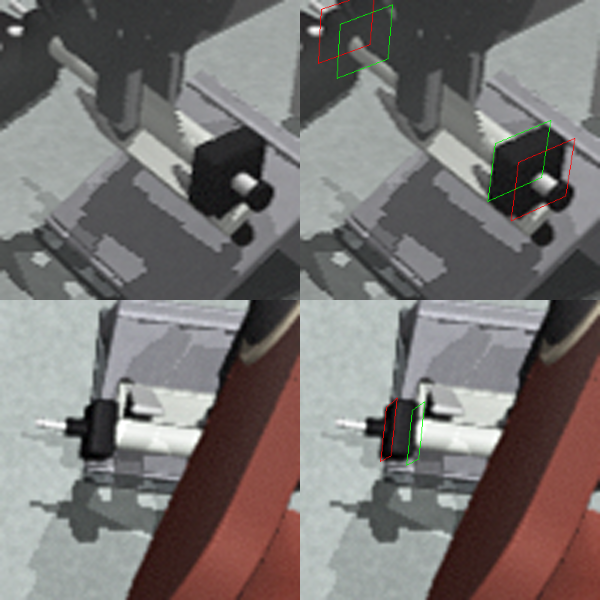

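View pics/k1s.png

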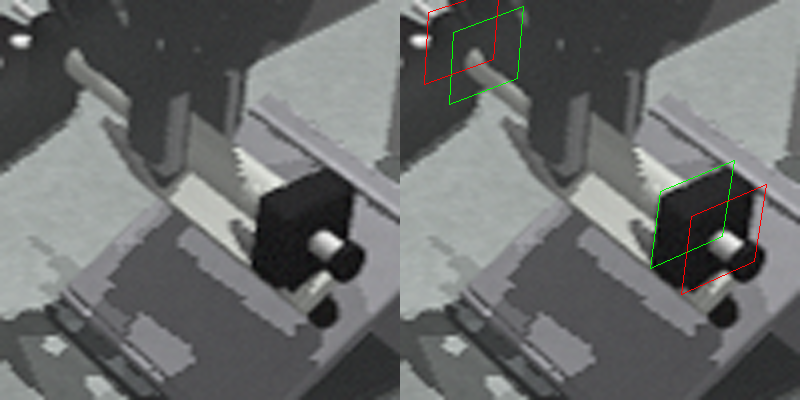

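```bash
P=$(python3 hm.py narrow -3 17 0 1.5); echo $P; python3 plan.py $P -0.9 3 2;P=$(python3 hm.py narrow -3 14 0 1.5); echo $P; python3 plan.py $P -0.9 2 2
```

```text
561.8 -228.5 111.0 83.8
meas [ 556.3 -225.   123.1] 83.7 cmd [ 555.8 -224.9  122.5] 83.7 F [-0.   0.1 -1.4] w 16.7 t 23.8
dist 13.5 mm/row 4.5 deg/row -0.0
{"hand": [-0.9, -0.9, -0.9, -0.9, -0.9], "travel": [[-1.0, 2.0, 4.0], [-2.0, 4.5, 7.5], [-3.0, 6.5, 11.5], [-3.0, 6.5, 11.5], [-3.0, 6.5, 11.5]], "yaw": [0.0, 0.0, 0.0, -0.0, -0.0]}
563.3 -228.6 108.4 83.8
meas [ 556.3 -225.   123.1] 83.7 cmd [ 561.9 -228.6  111. ] 83.7 F [-0.   0.1 -1.4] w 16.7 t 23.8
dist 2.9 mm/row 1.5 deg/row -0.0
{"hand": [-0.9, -0.9, -0.9, -0.9], "travel": [[0.0, 1.0, 1.0], [0.0, 1.5, 2.5], [0.0, 1.5, 2.5], [0.0, 1.5, 2.5]], "yaw": [0.0, 0.0, -0.0, -0.0]}
```

carry_out(
  hand=[-0.9,-0.9,-0.9,-0.9,-0.9],
  travel=[
    [-1,2,4],
    [-2,4.5,7.5],
    [-3,6.5,11.5],
    [-3,6.5,11.5],
    [-3,6.5,11.5],
  ],
  yaw=[0,0,0,0,0],
)

```text
clock: 24.42
position: [562.1, -228.5, 110.8]
tool_rot: [-0.0, 0.745, 0.667, -0.0]
ft_force: [-1.1, 0.3, -0.5]
width: 16.4
```

carry_out(
  hand=[-0.9,-0.9,-0.9,-0.9],
  travel=[
    [0,1,1],
    [0,1.5,2.5],
    [0,1.5,2.5],
    [0,1.5,2.5],
  ],
  yaw=[0,0,0,0],
)

```text
clock: 24.92
position: [563.7, -228.8, 108.8]
tool_rot: [0.0, 0.745, 0.667, -0.0]
ft_force: [-2.4, 0.7, 4.2]
width: 16.3
```

```bash
python3 plan.py;python3 chk.py 14 pics/k2.png
```

```text
meas [ 563.7 -228.8  108.8] 83.7 cmd [ 563.4 -228.8  108.5] 83.7 F [-2.4  0.7  4.2] w 16.3 t 24.93
```

View pics/k2s.png

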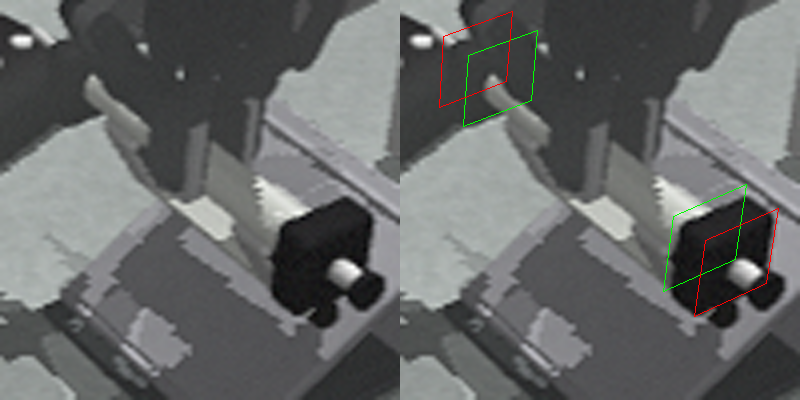

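carry_out(
  hand=[-0.2,-0.2,-0.2,-0.2],
  travel=[
    [0,0,-1],
    [0,0,-1],
    [0,0,-1],
    [0,0,-1],
  ],
  yaw=[0,0,0,0],
)

```text
clock: 25.52
position: [563.8, -228.7, 109.4]
tool_rot: [0.0, 0.745, 0.667, 0.0]
ft_force: [0.3, -0.1, 0.3]
width: 34.2
```

carry_out(
  hand=[-0.2,-0.2,-0.2,-1,-1],
  travel=[
    [0,0,-20],
    [0,0,-40],
    [0,0,-60],
    [0,0,-60],
    [0,0,-60],
  ],
  yaw=[0,0,0,0,0],
)

```text
clock: 26.15
position: [563.6, -228.6, 169.4]
tool_rot: [-0.0, 0.745, 0.667, -0.0]
ft_force: [-0.1, 0.1, -0.5]
width: 0.6
```

```bash
python3 adv.py 0 0 -61;python3 chk.py 14 pics/k3.png;P=$(python3 cp.py narrow -38 28);python3 plan.py $P -1 9;P=$(python3 cp.py narrow -38 17);python3 plan.py $P -1 2 2
```

```text
meas [ 563.1 -228.4  168.3] 83.7 cmd [ 563.4 -228.8  169.5] 83.7 F [-0.1  0.6 -0. ] w 0.1 t 26.25
dist 52.2 mm/row 5.8 deg/row 10.0
{"hand": [-1.0, -1.0, -1.0, -1.0, -1.0, -1.0, -1.0, -1.0, -1.0], "travel": [[-4.0, -2.5, 3.5], [-8.0, -5.0, 7.0], [-11.5, -7.5, 10.5], [-15.5, -10.0, 14.0], [-19.5, -12.5, 17.5], [-23.5, -15.0, 21.0], [-27.0, -17.5, 24.5], [-31.0, -20.0, 28.0], [-35.0, -22.5, 31.5]], "yaw": [10.0, 20.0, 30.0, 40.0, 50.0, 60.0, 70.0, 80.0, 90.0]}
meas [ 563.1 -228.4  168.3] 83.7 cmd [ 537.2 -261.1  138. ] -6.299999999999997 F [-0.1  0.6 -0. ] w 0.1 t 26.25
dist 11.0 mm/row 5.5 deg/row -0.0
{"hand": [-1.0, -1.0, -1.0, -1.0], "travel": [[3.0, -0.0, 5.0], [5.5, -0.0, 9.5], [5.5, -0.0, 9.5], [5.5, -0.0, 9.5]], "yaw": [0.0, 0.0, -0.0, -0.0]}
```

View pics/k3.png

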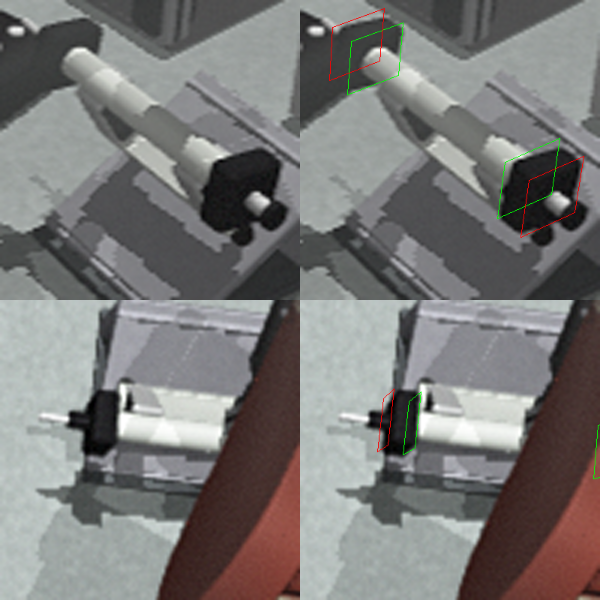

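carry_out(
  hand=[-1,-1,-1,-1,-1],
  travel=[
    [-7,-4.5,3],
    [-14,-9,7],
    [-21,-13.5,14],
    [-28,-18,22],
    [-35,-22.5,31.5],
  ],
  yaw=[10,20,30,40,50],
)

```text
clock: 26.88
position: [536.9, -261.0, 136.7]
tool_rot: [-0.001, 0.958, 0.287, -0.001]
ft_force: [0.0, 0.1, 0.2]
width: 0.4
```

carry_out(
  hand=[-1,-1,-1,-1,-1],
  travel=[
    [0,0,0],
    [0,0,0],
    [0,0,0],
    [0,0,0],
    [0,0,0],
  ],
  yaw=[10,20,30,40,40],
)

```text
clock: 27.5
position: [537.0, -260.7, 136.9]
tool_rot: [-0.0, 0.999, -0.054, -0.001]
ft_force: [-0.5, 0.3, -1.0]
width: -0.3
```

carry_out(
  hand=[-1,-1,-1,-1],
  travel=[
    [3,0,5],
    [5.5,0,9.5],
    [5.5,0,9.5],
    [5.5,0,9.5],
  ],
  yaw=[0,0,0,0],
)

```text
clock: 28.0
position: [543.0, -261.6, 128.4]
tool_rot: [-0.0, 0.999, -0.055, -0.0]
ft_force: [0.3, 0.9, 0.4]
width: 0.3
```

```bash
python3 plan.py
python3 - <<'E'
from h import *
b=capture("side")
crop(b,325,215,100,90,7,"pics/k4.png")
E
```

```text
meas [ 543.  -261.6  128.4] 353.7 cmd [ 542.7 -261.7  128.5] -6.299999999999997 F [0.3 0.9 0.4] w 0.3 t 28.0
```

View pics/k4.png

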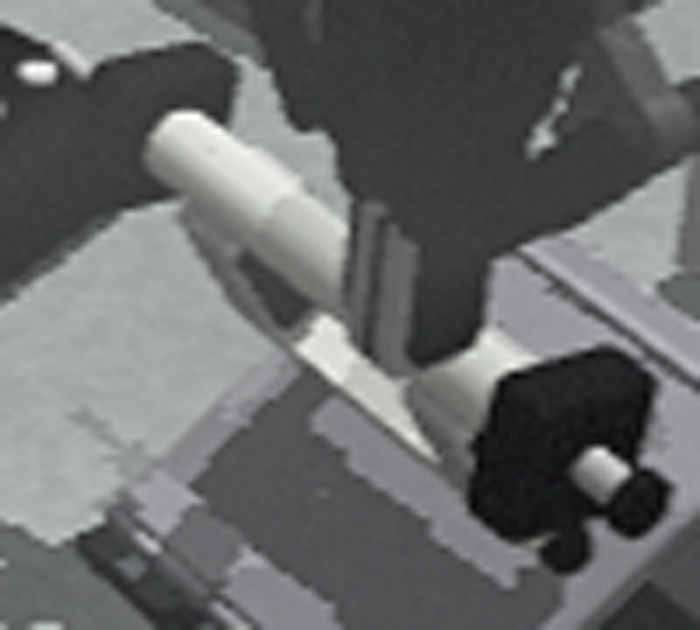

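carry_out(
  hand=[-1,-1,-1],
  travel=[
    [1,0,1.7],
    [2,0,3.5],
    [2,0,3.5],
  ],
  yaw=[0,0,0],
)

```text
clock: 28.42
position: [545.0, -262.0, 125.2]
tool_rot: [0.0, 0.999, -0.055, -0.0]
ft_force: [-1.2, 0.0, 1.4]
width: -0.2
```

carry_out(
  hand=[-1,-1,-1],
  travel=[
    [1,0,1.7],
    [1.5,0,2.6],
    [1.5,0,2.6],
  ],
  yaw=[0,0,0],
)

```text
clock: 28.8
position: [546.5, -262.1, 122.7]
tool_rot: [0.0, 0.999, -0.055, -0.0]
ft_force: [-3.2, 1.2, 3.8]
width: 0.1
```

carry_out(
  hand=[-1,-1,-1],
  travel=[
    [1.2,0,1],
    [2.4,0,2.1],
    [2.4,0,2.1],
  ],
  yaw=[0,0,0],
)

```text
clock: 29.18
position: [548.2, -262.4, 120.1]
tool_rot: [-0.0, 0.999, -0.055, -0.001]
ft_force: [-5.9, 0.6, 5.7]
width: 0.3
```

carry_out(
  hand=[-1,-1,-1],
  travel=[
    [0.5,0,0.9],
    [1,0,1.7],
    [1,0,1.7],
  ],
  yaw=[0,0,0],
)

```text
clock: 29.55
position: [549.2, -262.5, 118.7]
tool_rot: [-0.0, 0.999, -0.055, -0.001]
ft_force: [-7.4, 0.8, 6.9]
width: -0.4
```

carry_out(
  hand=[-1,-1,-1],
  travel=[
    [0,0,1],
    [0,0,2],
    [0,0,2],
  ],
  yaw=[0,0,0],
)

```text
clock: 29.92
position: [549.7, -262.6, 117.4]
tool_rot: [0.0, 0.999, -0.055, -0.0]
ft_force: [-5.7, 1.2, 8.4]
width: -0.1
```

carry_out(
  hand=[-1,-1,-1],
  travel=[
    [0.3,0,0.8],
    [0.5,0,1.5],
    [0.5,0,1.5],
  ],
  yaw=[0,0,0],
)

```text
clock: 30.3
position: [550.3, -262.8, 116.2]
tool_rot: [0.0, 0.999, -0.055, -0.0]
ft_force: [-7.2, 0.6, 8.8]
width: 0.2
```

carry_out(
  hand=[-1,-1,-1],
  travel=[
    [0.4,0,0.9],
    [0.7,0,1.7],
    [0.7,0,1.7],
  ],
  yaw=[0,0,0],
)

```text
clock: 30.68
position: [551.2, -263.3, 114.4]
tool_rot: [0.001, 0.998, -0.055, 0.0]
ft_force: [-2.7, 0.0, 2.6]
width: -0.3
```

carry_out(
  hand=[-1,-1,-1],
  travel=[
    [0.4,0,0.9],
    [0.7,0,1.7],
    [0.7,0,1.7],
  ],
  yaw=[0,0,0],
)

```text
clock: 31.05
position: [552.2, -263.0, 112.0]
tool_rot: [0.0, 0.999, -0.055, 0.0]
ft_force: [-0.3, -2.1, 5.0]
width: 0.2
```

```bash
python3 adv.py 8.8 0 16.8
P=$(python3 cp.py narrow -38 32 1);python3 plan.py $P -1 2 ;P=$(python3 cp.py narrow 38 32 1);python3 plan.py $P -1 3;P=$(python3 cp.py narrow 38 17 1);python3 plan.py $P -1 2 2
```

```text
meas [ 552.2 -263.   112. ] 353.7 cmd [ 551.4 -262.7  111.7] -6.299999999999997 F [-0.3 -2.1  5. ] w 0.2 t 31.05
dist 33.8 mm/row 16.9 deg/row -0.0
{"hand": [-1.0, -1.0], "travel": [[-8.0, -0.0, -15.0], [-15.5, -0.0, -30.0]], "yaw": [0.0, 0.0]}
meas [ 552.2 -263.   112. ] 353.7 cmd [ 536.  -261.   141.7] -6.299999999999997 F [-0.3 -2.1  5. ] w 0.2 t 31.05
dist 76.0 mm/row 25.3 deg/row -0.0
{"hand": [-1.0, -1.0, -1.0], "travel": [[-0.0, -25.5, -0.0], [-0.0, -50.5, -0.0], [-0.0, -76.0, -0.0]], "yaw": [0.0, 0.0, 0.0]}
meas [ 552.2 -263.   112. ] 353.7 cmd [ 544.4 -185.4  141.7] -6.299999999999997 F [-0.3 -2.1  5. ] w 0.2 t 31.05
dist 15.0 mm/row 7.5 deg/row -0.0
{"hand": [-1.0, -1.0, -1.0, -1.0], "travel": [[4.0, -0.0, 6.5], [7.5, -0.0, 13.0], [7.5, -0.0, 13.0], [7.5, -0.0, 13.0]], "yaw": [0.0, 0.0, -0.0, -0.0]}
```

carry_out(
  hand=[-1,-1,-1,-1,-1],
  travel=[
    [-8,0,-15],
    [-15.5,0,-30],
    [-15.5,-25.5,-30],
    [-15.5,-50.5,-30],
    [-15.5,-76,-30],
  ],
  yaw=[0,0,0,0,0],
)

```text
clock: 31.68
position: [544.4, -184.5, 142.7]
tool_rot: [-0.0, 0.998, -0.055, 0.001]
ft_force: [0.1, -0.8, -0.5]
width: -0.3
```

Run:
```python
from h import *
b=capture("side")
crop(b,325,215,100,90,7,"pics/k5.png")
```

```text
(no output)
```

View pics/k5.png

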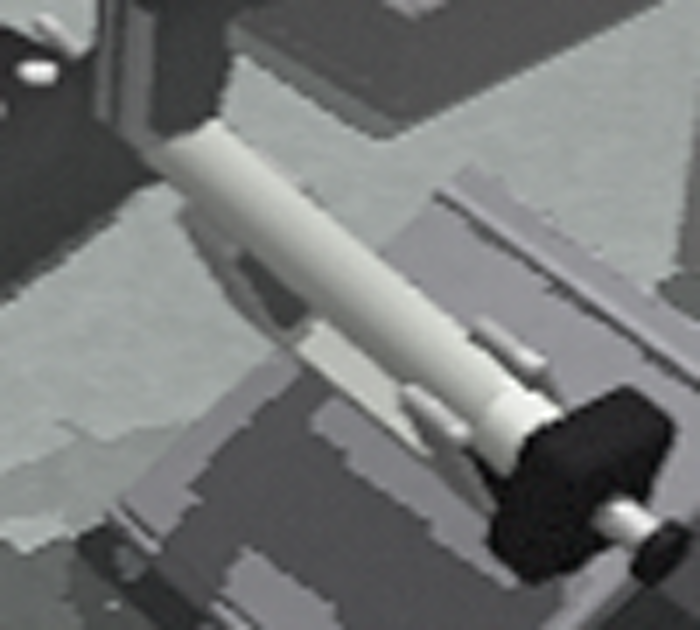

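carry_out(
  hand=[-1,-1,-1,-1],
  travel=[
    [4,2,6.5],
    [7.5,3,13],
    [7.5,3,13],
    [7.5,3,13],
  ],
  yaw=[0,0,0,0],
)

```text
clock: 32.22
position: [551.6, -189.7, 128.4]
tool_rot: [-0.0, 0.998, -0.055, -0.0]
ft_force: [-0.2, -0.0, -0.6]
width: 0.3
```

carry_out(
  hand=[-1,-1,-1],
  travel=[
    [0.8,0,1.4],
    [1.5,0,2.6],
    [1.5,0,2.6],
  ],
  yaw=[0,0,0],
)

```text
clock: 32.6
position: [553.4, -189.5, 126.5]
tool_rot: [0.0, 0.999, -0.055, 0.0]
ft_force: [-1.2, -0.1, 1.5]
width: -0.0
```

carry_out(
  hand=[-1,-1,-1],
  travel=[
    [0.8,0,1.4],
    [1.5,0,2.6],
    [1.5,0,2.6],
  ],
  yaw=[0,0,0],
)

```text
clock: 32.98
position: [554.9, -189.6, 123.8]
tool_rot: [0.0, 0.999, -0.055, 0.0]
ft_force: [-2.3, -0.3, 4.1]
width: 0.3
```

Force direction is now about 30° off vertical, so pressing continues along the clip axis.

carry_out(
  hand=[-1,-1,-1],
  travel=[
    [0.8,0,1.4],
    [1.5,0,2.6],
    [1.5,0,2.6],
  ],
  yaw=[0,0,0],
)

```text
clock: 33.35
position: [556.3, -189.6, 121.3]
tool_rot: [-0.0, 0.999, -0.055, -0.0]
ft_force: [-3.8, 0.5, 6.4]
width: 0.4
```

carry_out(
  hand=[-1,-1,-1],
  travel=[
    [0.5,0,0.9],
    [1,0,1.7],
    [1,0,1.7],
  ],
  yaw=[0,0,0],
)

```text
clock: 33.72
position: [557.3, -189.5, 119.6]
tool_rot: [-0.0, 0.999, -0.055, -0.0]
ft_force: [-3.5, 0.6, 7.0]
width: -0.1
```

carry_out(
  hand=[-1,-1,-1],
  travel=[
    [0.5,0,0.9],
    [1,0,1.7],
    [1,0,1.7],
  ],
  yaw=[0,0,0],
)

```text
clock: 34.1
position: [558.3, -189.3, 117.7]
tool_rot: [-0.001, 0.999, -0.055, -0.0]
ft_force: [-2.2, 2.7, 6.1]
width: -0.1
```

carry_out(
  hand=[-1,-1,-1],
  travel=[
    [0.5,0,0.9],
    [1,0,1.7],
    [1,0,1.7],
  ],
  yaw=[0,0,0],
)

```text
clock: 34.48
position: [559.0, -189.8, 114.9]
tool_rot: [-0.0, 0.999, -0.055, -0.0]
ft_force: [1.2, 0.5, -0.1]
width: -0.2
```

Run:
```python
from h import *
b=capture("side")
crop(b,325,215,100,90,7,"pics/k6.png")
```

```text
(no output)
```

View pics/k6.png

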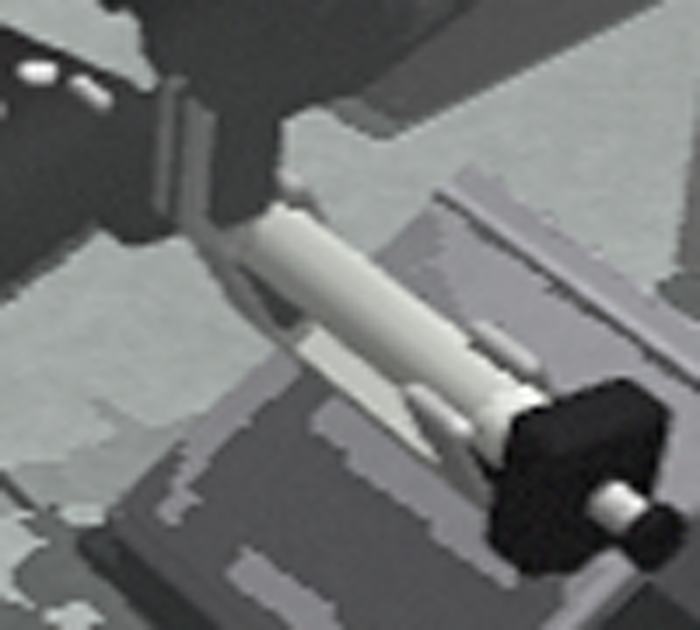

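carry_out(
  hand=[-1,-1,-1,-1,-1],
  travel=[
    [-14,0,-24],
    [-30,0,-60],
    [-70,-10,-110],
    [-120,-40,-140],
    [-150,-80,-150],
  ],
  yaw=[0,0,0,0,0],
)

```text
clock: 35.15
position: [418.3, -94.1, 268.0]
tool_rot: [0.001, 0.998, -0.056, 0.002]
ft_force: [0.9, 1.3, -0.2]
width: -0.0
```

```bash
python3 plan.py;python3 - <<'E'
from h import *
b=capture("side");a=capture("top")
cv2.imwrite("pics/z_s.png",b["pixels"]);cv2.imwrite("pics/z_t.png",a["pixels"])
H=np.array([570.6,-226.4,94.8]);t=np.deg2rad(-6.2);f=np.array([np.cos(t),np.sin(t),0]);Y=np.array([-f[1],f[0],0])
for n,c,x0,y0 in(("s",b,325,215),("t",a,340,160)):
    cam=-c["R"].T@c["t"];v=np.cross(Y,cam-H);v/=np.linalg.norm(v)
    crop(c,x0,y0,100,80,7,f"pics/z_{n}2.png",proj(c,[H+Y*s+v*9*k for s in(-59,-30,0,30,59) for k in(1,-1)])-.5)
E
```

```text
meas [418.3 -94.1 268. ] 353.6 cmd [ 551.8 -186.3  128.7] -6.299999999999997 F [ 0.9  1.3 -0.2] w -0.0 t 35.15
```

View pics/z_s.png

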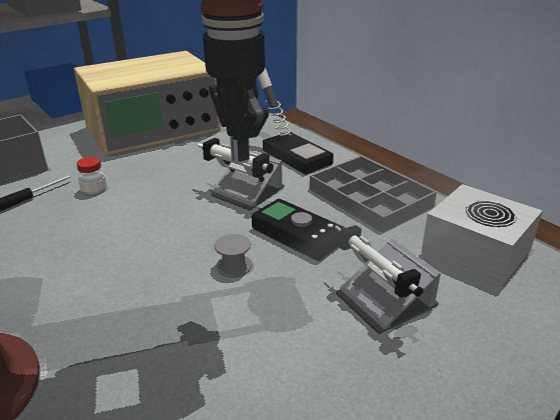

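View pics/z_s2.png

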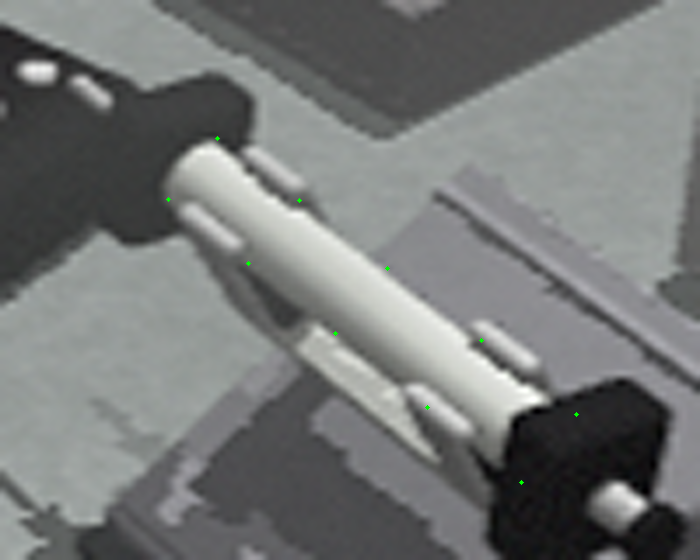

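View pics/z_t.png

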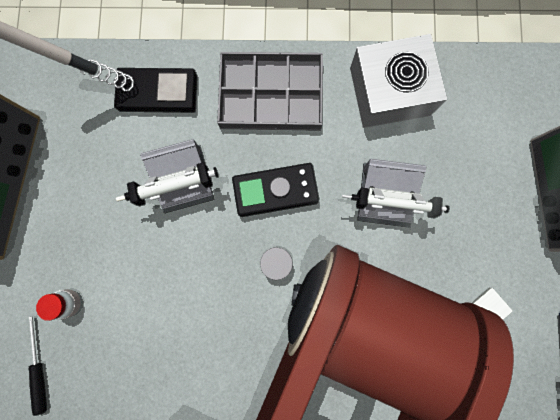

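```bash
python3 -c "
from plant import manip
print(manip.sign_off())"
```

```text
the job is handed in; nothing more can be done
None
```

Both tools are in their clips, and I handed the job in at about 35 s, against the 72 s limit. The thick pump went first, into the wide clips (the left stand). The thin probe followed, into the narrow clips (the right stand). I laid each one on the lips, let go, and pressed one end at a time with shut fingers along the clip axis.

- **Snaps:** All four ends snapped, each seen as a sudden drop in force. The last forces read before the drops were about 12 N and 7 N for the pump and about 11 N and 8 N for the probe. By those readings, neither rail sank more than about 8 mm, so neither came near its stop. I judged this from the wrist force only, since the rail position can't be read directly.
- **Last pictures:** Both barrels lie on their predicted home lines between the lips, with the end blocks beyond the rail ends. The multimeter and spool look unmoved, and the arm is clear of everything.
- **Small mismatches:**
  - On the first probe end I pushed partly up the slope, with the force 40–46° off vertical instead of 30°; that end still seated.
  - The far end blocks were partly hidden in the side view, so I checked the centring along the rails only by eye, to a few millimetres.

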